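Count loose brass adaptors into a picking bin and push it home

ROBOT

A 7-joint arm with a two-finger parallel gripper is mounted at the origin on the work surface. World frame = base frame: x ahead of the robot, y to its left, z up, the work surface at z = 0. Lengths are in m, angles in rad, forces in N, time in s.
With the tool pointing down it reaches from about 0.425 to 0.925 m from the base axis. Payload 6.8 kg.
Tool frame: the origin (TCP) lies at the very end of the fingers, on their centre line; the grasp point (between the pads) lies 19 mm behind it; z points along the fingers, y is the line along which they close (so a half turn about z gives the same grasp; the last joint's range is limited). The gripper opens to 85 mm and grips with 20 to 120 N. Pads are 22 mm wide; open, the fingers measure 114 mm over their backs; the gripper's body (76 mm by 85 mm) begins 54 mm behind the grasp point. The pads swing forward as they close: fully open they stand 13 mm farther back than shut.
Start: joints at [-1.406, 0.477, 0.022, 1.555, -0.011, 1.109, -0.083], TCP at [0.182, 0.65, 0.231] pointing down, gripper open.
Joint ranges: [-2.96, 2.96], [-0.34, 2.1], [-1.41, 1.46], [0.24, 2.44], [-1.37, 4.51], [0.17, 1.92], [-2.96, 2.96]. Speed limits (rad/s): [2.39, 2.39, 3.14, 3.14, 3.14, 3.14, 3.14].

INTERFACE

Orientations are given as a unit quaternion [w, x, y, z].
In Python, from station import * gives the robot as it stands.
- The arm moves only by the tool jog_arm, never from a script. Its argument "moves" is one flat list of numbers, 7 for each row, row after row: the shift along the tool's x, y, z normalised to -1 to 1, where 1 is 20 mm, then the turn, a rotation vector about the tool's x, y, z normalised to -1 to 1, where 1 is 4 degrees, then the opening, from 0 (shut) to 1 (fully open). In form: [x, y, z, rx, ry, rz, claw, x, y, z, rx, ry, rz, claw, ...]. A call has exactly 8 rows; each row shifts and turns the commanded pose from where the row before left it, along the tool's axes as they then stand; what a row does not reach is not made up. A row lasts 1/12 s, in which the tool goes at most 41.7 mm and 7.16 degrees, less where a joint would pass 70% of its speed; a pose out of reach is approached as far as the arm can. A call with a number of a shift or a turn outside -1 to 1 is refused whole. A call with a gripper value outside its range is refused whole. The fingers move at their own pace and stop on an object; "grip_force" is the grip in N (left out, the last holds). Time passes only in rows, so rows that do not move let the fingers close, or fill a call up. It gives the time, the measured TCP pose, the force, the opening and the grip force at its end, in the units of the state.
- get_obs(): the state, without advancing time (a new reading comes with each control period).
- read_camera(name): name is "scene" or "top" or "wrist"; returns a dict with "color" (480x640x3 uint8, blue, green, red), "fx", "fy", "cx", "cy" (pixels), "k1" (the pictures are not rectified: a ray, as slopes to the right and down, at radius r is drawn at 1 + k1 r^2 times it, then the intrinsics apply), "rvec" (rotation vector, rad) and "tvec" (3), from world to camera coordinates, as OpenCV has them. Camera axes: x right, y down, z forward; pixel columns grow to the right and rows downward; lengths in m; the calibration is good to about 2 mm. A picture is of the moment at which its call begins. There is no depth.
- hand_in(): hands the job in; it is judged then, once.
The state is a dict: "t": time; "q": joint angles; "joint_vel": joint speeds; "joint_torque": joint torques, N m; "eef_pos": TCP position; "tool_rot": TCP orientation; "contact_force": force on the tool from outside, world axes, zero at the start; "torque": the same for the moment, N m; "gripper_width": opening from 0.0 (shut) to 1.0 (fully open); "grasp_force": force on a finger pad.
Only numpy, scipy, OpenCV 4.12 (cv2) and the standard library are available. Lean on these libraries where they do the work, as an engineer would, in place of code of your own. Each camera call takes 0.05 s, during which the arm holds its last target. There are 200 camera calls.

TASK

Stock-take: put every loose brass hex adaptor on the counter into the open picking bin on the shelf deck, and press the tally counter's button, one click for each, until its units drum reads how many adaptors there are. Then push the bin home on the deck, square and flush against both the back panel and the divider, with the adaptors in it. Leave the elbow, the tee and the jar alone.

Things in the scene. Friction and masses are not known exactly. Their poses are not given: they have to be found in the camera images.
- adaptor1: Brass hex adaptor standing on its hexagon: hexagon 28 mm across flats (32 across corners), 16 mm high; on top a threaded barrel, 21 mm diameter, 14 mm high; 30 mm high in all, 85 g. Origin: centre of its underside. z up through the barrel. Two flats face its +y and -y, the others at 60 degree steps. All adaptors are alike; None = absent.
- adaptor2: Brass hex adaptor standing on its hexagon: hexagon 28 mm across flats (32 across corners), 16 mm high; on top a threaded barrel, 21 mm diameter, 14 mm high; 30 mm high in all, 85 g. Origin: centre of its underside. z up through the barrel. Two flats face its +y and -y, the others at 60 degree steps. All adaptors are alike; None = absent.
- adaptor3: Brass hex adaptor standing on its hexagon: hexagon 28 mm across flats (32 across corners), 16 mm high; on top a threaded barrel, 21 mm diameter, 14 mm high; 30 mm high in all, 85 g. Origin: centre of its underside. z up through the barrel. Two flats face its +y and -y, the others at 60 degree steps. All adaptors are alike; None = absent.
- adaptor4: Brass hex adaptor standing on its hexagon: hexagon 28 mm across flats (32 across corners), 16 mm high; on top a threaded barrel, 21 mm diameter, 14 mm high; 30 mm high in all, 85 g. Origin: centre of its underside. z up through the barrel. Two flats face its +y and -y, the others at 60 degree steps. All adaptors are alike; None = absent.
- adaptor5: Brass hex adaptor standing on its hexagon: hexagon 28 mm across flats (32 across corners), 16 mm high; on top a threaded barrel, 21 mm diameter, 14 mm high; 30 mm high in all, 85 g. Origin: centre of its underside. z up through the barrel. Two flats face its +y and -y, the others at 60 degree steps. All adaptors are alike; None = absent.
- adaptor6: Brass hex adaptor standing on its hexagon: hexagon 28 mm across flats (32 across corners), 16 mm high; on top a threaded barrel, 21 mm diameter, 14 mm high; 30 mm high in all, 85 g. Origin: centre of its underside. z up through the barrel. Two flats face its +y and -y, the others at 60 degree steps. All adaptors are alike; None = absent.
- bin: Loose beige picking bin, open top, 205 mm long (x), 125 wide (y), walls and floor 4 mm thick, 220 g. Far and side walls 65 mm high; the front wall (-x end, towards the robot, blank paper label) and the first 40 mm of the side walls only 42 mm high. Origin: centre of its underside, on the deck. x points from the label end to the far wall, z up.
- bin_corner (a point): The bin's outer lower corner at its far left (bin frame 102.5, 62.5, 0 mm): the corner that goes into the fence corner. Axes as the bin's.
- bay: Fixed white steel shelf deck, top at z = 18 mm, with a back panel (inner face x = 145 mm) and on the left a grey divider (inner face y = 140 mm), both 60 mm above the deck. Frame: origin at counter level, x away from the robot; deck from x -165, y -170 mm to those faces. Bin home: its origin at (42.5, 77.5, 18) mm, axes parallel to the bay's. Beyond the divider: a full bin, fixed, already counted.
- bay_corner (a point): Inner corner of the fence at deck level (bay frame 145, 140, 18 mm), where the two inner faces and the deck meet. Axes as the bay's.
- tally_drum (a joint): Units drum of the tally counter, rad: 0 at the start (reads 0); each full click adds 0.628 (a tenth of a turn), so it reads the whole number nearest to value / 0.628. It cannot turn back; a press let go before about 8 mm leaves it short of the next figure, and the next full press completes that figure.
- tally_press (a point): Top centre of the tally counter's black round push button (25 mm diameter, upright, on the right-hand, -y, end of the counter), 79 mm above the work surface at rest; it moves with the button. A full click: straight down the whole 10.4 mm to the stop (2 to 4 N on the way, 5 N and more on the stop), then let it rise fully (0.3 s). z up.
- tally_window (a point): Centre of the units figure in the window on top of the tally counter, a grey metal box 76 x 102 x 60 mm, screwed down, with three white figure drums: the units drum is the right-hand one seen from the robot, next to the button; the others stay at 0. x points to the head of the figures; the button lies 30 mm to -y.
- elbow: Brass elbow lying flat among the adaptors, two legs 26 mm long at right angles along its +x and +y, 25 mm high. To be left alone. Origin: under the bend.
- tee: Brass tee lying flat among the adaptors, 52 mm long along its x with one 27 mm branch along its +y, 25 mm high. To be left alone. Origin: under the middle of the run.
- sealant: Grey jar with a white cap, 60 mm in diameter, 60 mm high, standing on the counter. To be left alone. Origin: centre of its underside.
Not all that is in view belongs to the job. What is shaped like the adaptor1 but blue is not meant. Leave any blue look-alike of the adaptor3 alone.

How it is judged:
On the way, in this order (a step that is already met when the one before it is completed fails the run):
1. all the adaptors present are in the bin and the tally reads their number (x of adaptor1 in the frame of bin between -0.101 and 0.101 m and y of adaptor1 in the frame of bin between -0.06 and 0.06 m and z of adaptor1 in the frame of bin between -0.003 and 0.06 m and x of adaptor2 in the frame of bin between -0.101 and 0.101 m and y of adaptor2 in the frame of bin between -0.06 and 0.06 m and z of adaptor2 in the frame of bin between -0.003 and 0.06 m and x of adaptor3 in the frame of bin between -0.101 and 0.101 m and y of adaptor3 in the frame of bin between -0.06 and 0.06 m and z of adaptor3 in the frame of bin between -0.003 and 0.06 m and x of adaptor4 in the frame of bin between -0.101 and 0.101 m and y of adaptor4 in the frame of bin between -0.06 and 0.06 m and z of adaptor4 in the frame of bin between -0.003 and 0.06 m and x of adaptor5 in the frame of bin between -0.101 and 0.101 m and y of adaptor5 in the frame of bin between -0.06 and 0.06 m and z of adaptor5 in the frame of bin between -0.003 and 0.06 m and x of adaptor6 in the frame of bin between -0.101 and 0.101 m and y of adaptor6 in the frame of bin between -0.06 and 0.06 m and z of adaptor6 in the frame of bin between -0.003 and 0.06 m and ((value of joint tally_drum between 2.31327 and 2.71327 rad and (height (world z) of adaptor4 above -0.5 m or height (world z) of bay below -0.5 m) and height (world z) of each of adaptor5, adaptor6 below -0.5 m) or (value of joint tally_drum between 2.31327 and 2.71327 rad and height (world z) of each of adaptor4, adaptor6 below -0.5 m and (height (world z) of adaptor5 above -0.5 m or height (world z) of bay below -0.5 m)) or (value of joint tally_drum between 2.31327 and 2.71327 rad and height (world z) of each of adaptor4, adaptor5 below -0.5 m and (height (world z) of adaptor6 above -0.5 m or height (world z) of bay below -0.5 m)) or (value of joint tally_drum between 2.94159 and 3.34159 rad and (height (world z) of adaptor4 above -0.5 m or height (world z) of bay below -0.5 m) and (height (world z) of adaptor5 above -0.5 m or height (world z) of bay below -0.5 m) and height (world z) of adaptor6 below -0.5 m) or (value of joint tally_drum between 2.94159 and 3.34159 rad and (height (world z) of adaptor4 above -0.5 m or height (world z) of bay below -0.5 m) and height (world z) of adaptor5 below -0.5 m and (height (world z) of adaptor6 above -0.5 m or height (world z) of bay below -0.5 m)) or (value of joint tally_drum between 2.94159 and 3.34159 rad and height (world z) of adaptor4 below -0.5 m and (height (world z) of adaptor5 above -0.5 m or height (world z) of bay below -0.5 m) and (height (world z) of adaptor6 above -0.5 m or height (world z) of bay below -0.5 m)) or (value of joint tally_drum between 3.56991 and 3.96991 rad and (height (world z) of adaptor4 above -0.5 m or height (world z) of bay below -0.5 m) and (height (world z) of adaptor5 above -0.5 m or height (world z) of bay below -0.5 m) and (height (world z) of adaptor6 above -0.5 m or height (world z) of bay below -0.5 m)))), for 0.2 s.
2. the bin is pushed home, square and flush against back panel and divider (x of bin_corner in the frame of bay above 0.142 m and y of bin_corner in the frame of bay above 0.137 m and angle between the x axis of bin and the x axis of bay, either way round below 0.035 rad and angle between bin's own z axis and vertical below 0.05 rad), for 0.2 s.
At the end, for the whole second after the job is handed in: Every adaptor present is in the bin, at rest; the drum reads their number (within 0.2 rad); the bin stands within 3 mm of back panel and divider, square within 2 degrees; elbow and tee lie outside it, within 60 mm of their places, the jar stands within 40 mm of its own (all of step 1 and all of step 2 and linear speed of each of adaptor1, adaptor2, adaptor3, adaptor4, adaptor5, adaptor6, bin below 0.02 m/s and (x of elbow in the frame of bin above 0.1025 m or x of elbow in the frame of bin below -0.1025 m or y of elbow in the frame of bin above 0.0625 m or y of elbow in the frame of bin below -0.0625 m) and (x of tee in the frame of bin above 0.1025 m or x of tee in the frame of bin below -0.1025 m or y of tee in the frame of bin above 0.0625 m or y of tee in the frame of bin below -0.0625 m)); the robot touches nothing.
It fails at once if the elbow, the tee or the jar is shifted (more than 6 cm) or tipped over (distance of any of elbow, tee from where it was at the start of the episode above 0.06 m or distance of sealant from where it was at the start of the episode above 0.04 m or angle between sealant's own z axis and vertical above 0.5 rad).
Of adaptor4, adaptor5, adaptor6 only 1 to 3 are there at a start; the rules pass over those that are not, and their reading is None.
At some moment in a run one of adaptor1, adaptor2, adaptor3, adaptor4, adaptor5, adaptor6, bin may be knocked a few centimetres aside while the robot is not near it.
Once in a run the grip may slacken for a moment while it holds something.
It also fails if it takes over 210 s, if anything falls off the work surface, if the arm or the gripper's body presses on something with over 40 N, if the wrist force passes 120 N, or if a joint passes its speed limit or range.

## Working session

There is one attempt and no reset: what is moved stays moved. The work goes in short steps, Python scripts to look and compute and a tool call to move; the robot and the scene stay as the last step left them, time stands still between calls to the robot, and variables do not carry over. Pictures are saved under pics/ and viewed, at most 14 in all, crops included, and the job is handed in when it is done.

Besides the shell and the picture viewer there is one more tool, called as name(argument=value, ...) on one line, values as JSON. jog_arm: Moves the arm, as the interface text tells. Scaled input: -1 to 1 covers 20 mm each way for a shift and 4 degrees each way for a turn. Its arguments: {"type":"object","properties":{"moves":{"type":"array"},"grip_force":{"type":"number"}},"required":["moves"]}

```bash
mkdir -p pics; ls
cat > h.py <<'E'
from station import *
import numpy as np, cv2
from scipy.spatial.transform import Rotation as R
def px2w(c,uv,z):
    """pixel(s) -> world at height z"""
    uv=np.atleast_2d(np.array(uv,float)); d=(uv-[c["cx"],c["cy"]])/[c["fx"],c["fy"]]
    s=d.copy()
    for _ in range(20): s=d/(1+c["k1"]*(s**2).sum(1,keepdims=True))
    Rm=cv2.Rodrigues(np.array(c["rvec"],float))[0]; o=-Rm.T@np.array(c["tvec"],float).ravel()
    r=np.c_[s,np.ones(len(s))]@Rm
    return o+r*((z-o[2])/r[:,2:3])
def w2px(c,p):
    p=np.atleast_2d(np.array(p,float)); Rm=cv2.Rodrigues(np.array(c["rvec"],float))[0]
    q=p@Rm.T+np.array(c["tvec"],float).ravel(); s=q[:,:2]/q[:,2:]
    s=s*(1+c["k1"]*(s**2).sum(1,keepdims=True)); return s*[c["fx"],c["fy"]]+[c["cx"],c["cy"]]
E
python3 - <<'E'
from h import *
import pickle
o=get_obs(); print(o)
for n in("top","scene"):
    c=read_camera(n); pickle.dump(c,open(n+".pkl","wb")); cv2.imwrite(f"pics/{n}0.png",c["color"])
    Rm=cv2.Rodrigues(np.array(c["rvec"],float))[0]; print(n,-Rm.T@np.array(c["tvec"]).ravel(),c["fx"],c["k1"])
E
```

```text
pics
{'t': 0.0, 'q': array([-1.40609244,  0.47781438,  0.02233506,  1.55644091, -0.01150406,
        1.10927231, -0.08312337]), 'joint_vel': array([-8.07651845e-05, -1.35853401e-04, -7.48227908e-04,  1.33768631e-03,
        1.29313903e-04, -1.00459240e-03, -4.11766920e-04]), 'joint_torque': array([ 1.11590607e-04, -5.96457553e+01,  1.60776079e+00, -2.81193209e+01,
        1.23969972e-02,  9.47008986e-03,  1.76664128e-05]), 'eef_pos': array([0.18172033, 0.64947747, 0.23032049]), 'tool_rot': array([-5.87209334e-05,  1.35978971e-01,  9.90711312e-01, -9.01519895e-04]), 'contact_force': array([ 0.49077854, -0.94225896, -0.43049444]), 'torque': array([-0.01696661,  0.04575905,  0.02518503]), 'grasp_force': 0.0, 'gripper_width': 1.0031832380978898}
top [ 0.40519975 -0.00241168  1.24931945] 586.0296083239518 -0.13439696819183417
scene [ 1.27408174 -0.26811331  0.79328516] 519.4905522313933 -0.04609863628795357
```

View pics/top0.png

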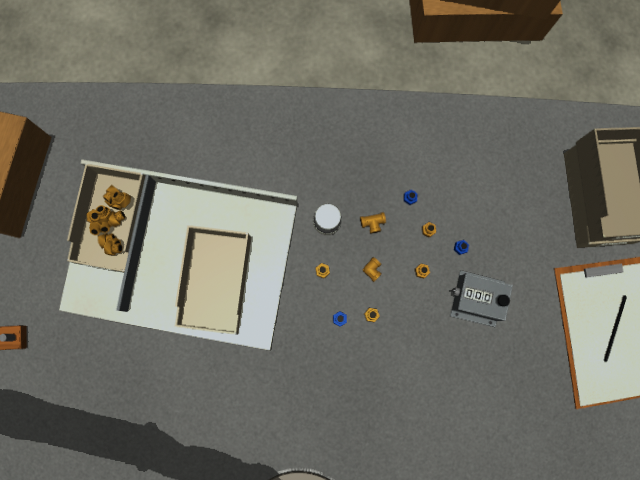

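View pics/scene0.png

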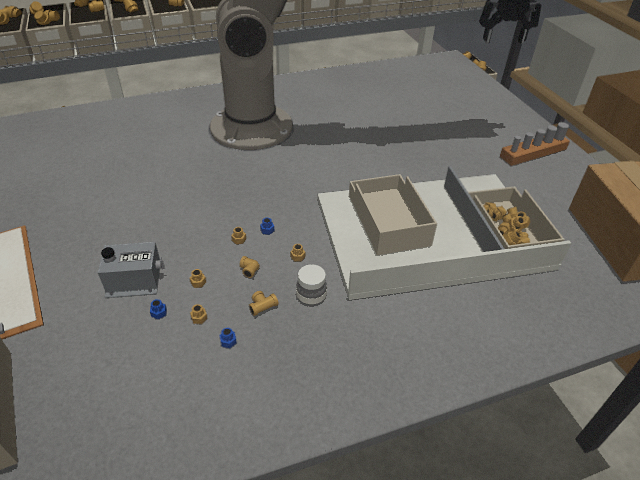

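Run:
```python
import pickle,cv2,numpy as np
from h import *
c=pickle.load(open("top.pkl","rb")); im=c["color"]
a=cv2.resize(im[180:340,300:520],None,fx=3.6,fy=3.6,interpolation=cv2.INTER_CUBIC)
cv2.imwrite("pics/crop1.png",a)
b=cv2.resize(im[150:360,50:310],None,fx=2.85,fy=2.85,interpolation=cv2.INTER_CUBIC)
cv2.imwrite("pics/crop2.png",b)
print(px2w(c,[[429,229],[423,271],[372,315],[322,270]],.03).round(4))
print(px2w(c,[[503,300]],.079).round(4))
```

```text
[[ 0.629  -0.2572  0.03  ]
 [ 0.5386 -0.2446  0.03  ]
 [ 0.4435 -0.138   0.03  ]
 [ 0.5343 -0.0315  0.03  ]]
[[ 0.4785 -0.4008  0.079 ]]
```

View pics/crop1.png

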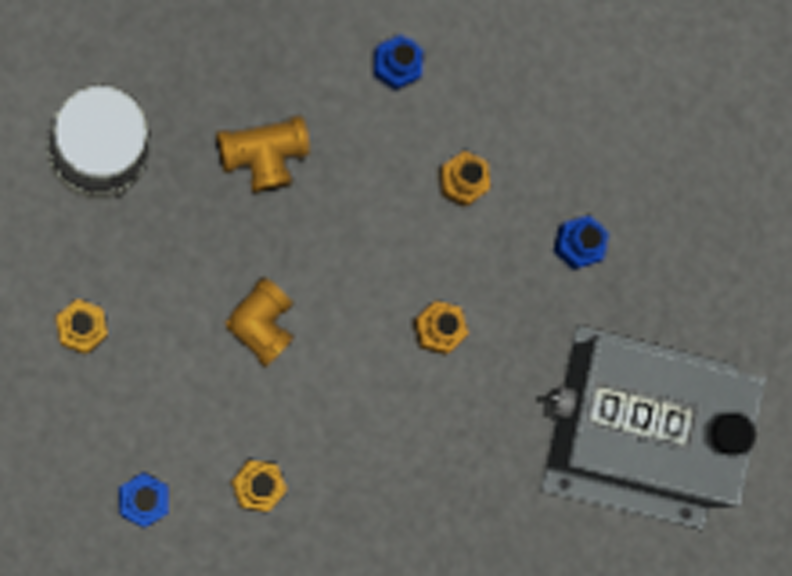

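View pics/crop2.png

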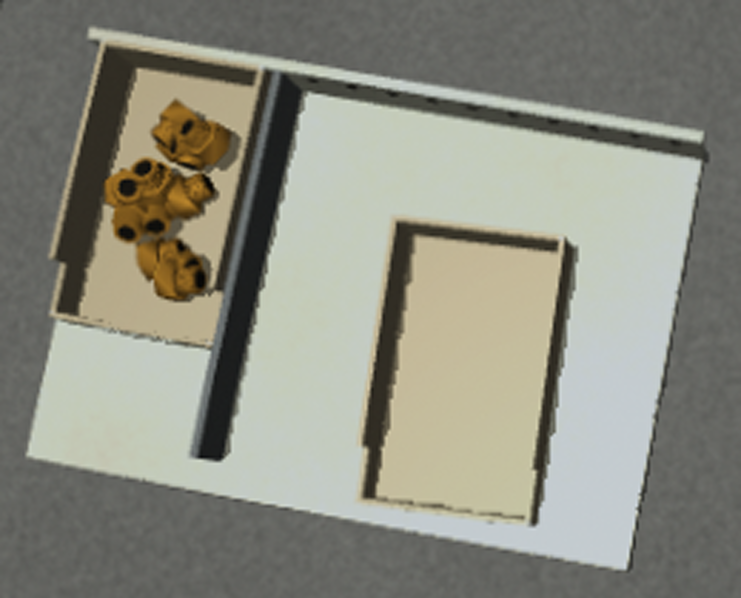

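```bash
cat > fit.py <<'E'
from h import *
from scipy.optimize import minimize
def fit(c,seeds):
    im=c["color"]; hsv=cv2.cvtColor(im,cv2.COLOR_BGR2HSV); out=[]
    for s in seeds:
        uv=w2px(c,[*s,.015])[0]; x0,y0=(uv-20).astype(int); p=im[y0:y0+40,x0:x0+40]
        S=6; m=cv2.resize(hsv[y0:y0+40,x0:x0+40],None,fx=S,fy=S,interpolation=cv2.INTER_NEAREST)
        p=cv2.resize(p,None,fx=S,fy=S,interpolation=cv2.INTER_CUBIC).astype(float)
        M=((p[...,2]-p[...,0])>50).astype(np.uint8)
        n,l,st,ce=cv2.connectedComponentsWithStats(M); k=1+np.argmin(np.hypot(*(ce[1:]-120).T)+1e3*(st[1:,4]<800)); M=(l==k).astype(np.uint8)
        ct=cv2.findContours(M,0,2)[0][0]; M=cv2.drawContours(M*0,[ct],-1,1,-1)
        def sil(v):
            a=v[2]+np.arange(6)*np.pi/3+np.pi/6+np.pi/2*0; h=np.c_[np.cos(a),np.sin(a)]*.01617
            a2=a+0; b=np.linspace(0,2*np.pi,24); k2=np.c_[np.cos(b),np.sin(b)]*.0105
            P=np.r_[np.c_[h,h[:,0]*0],np.c_[h,h[:,0]*0+.016],np.c_[k2,k2[:,0]*0+.03]]+[v[0],v[1],0]
            q=((w2px(c,P)-[x0,y0]+.5)*S-.5)
            return cv2.fillConvexPoly(M*0,cv2.convexHull((q*16).astype(np.int32)),1,shift=4)
        f=lambda v:-(sil(v)&M).sum()/max((sil(v)|M).sum(),1)
        best=None
        for th in np.radians(np.arange(0,60,7.5)):
            r=minimize(f,[*s,th],method="Nelder-Mead",options=dict(initial_simplex=np.array([[*s,th],[s[0]+.006,s[1],th],[s[0],s[1]+.006,th],[*s,th+.2]])))
            if best is None or r.fun<best.fun: best=r
        v=best.x; out.append([v[0],v[1],np.degrees(v[2])%60,-best.fun]) # flat normals at th+60k
    return np.array(out)
E
python3 - <<'E'
import pickle
from fit import *
c=pickle.load(open("top.pkl","rb"))
bo=np.array([[430.8,227.8],[424.4,270.3],[373.1,314.7],[322.8,269.7]])
w=px2w(c,bo,.03); print(w.round(4)); print(fit(c,w[:,:2]).round(4))
q=lambda u,v,z:px2w(c,[[50+u/2.85,150+v/2.85]],z)[0].round(4)
fl,fr,nl,nr=q(396,218,.083),q(567,240,.083),q(360,500,.06),q(533,523,.06)
print("bin",fl,fr,nl,nr,np.linalg.norm(fl-fr),np.linalg.norm(fl[:2]-nl[:2]),(fl+fr+nl+nr)/4)
ang=lambda a:np.degrees(np.arctan2(a[1],a[0]))
print("bin yaw",ang(fl-nl),ang(fr-nr),ang(fl-fr)-90)
fc,dr,df=q(302,93,.018),q(629,570,.018),q(228,460,.018)
print("bay",fc,dr,df,np.linalg.norm(fc-dr),.31*2**.5,"yaw",ang(fc-dr)-45,ang(fc-df), ang(q(27,457,.018)-dr)-90)
b=lambda u,v,z:px2w(c,[[300+u/3.6,180+v/3.6]],z)[0].round(4)
print("btn",b(732,433,.079)); print("jar",b(101,132,.06),"tee",b(264,148,.0125),"elb",b(252,322,.0125))
E
```

```text
[[ 0.6317 -0.2611  0.03  ]
 [ 0.5402 -0.2475  0.03  ]
 [ 0.4442 -0.1403  0.03  ]
 [ 0.535  -0.0332  0.03  ]]
[[ 6.42400e-01 -2.28500e-01  2.94423e+01 -0.00000e+00]
 [ 5.56200e-01 -2.09500e-01  1.41634e+01 -0.00000e+00]
 [ 4.71500e-01 -1.19000e-01  5.37915e+01 -0.00000e+00]
 [ 5.56300e-01 -5.80000e-03  5.37915e+01 -0.00000e+00]]
bin [0.6085 0.2416 0.083 ] [0.5965 0.1191 0.083 ] [0.409  0.2603 0.06  ] [0.3973 0.1365 0.06  ] 0.12308635180230179 0.20037449937554436 [0.502825 0.189375 0.0715  ]
bin yaw -5.354935370652751 -4.9920811660916415 -5.594797459438283
bay [0.7142 0.3339 0.018 ] [0.3652 0.07   0.018 ] [0.4346 0.3701 0.018 ] 0.4375433807064163 0.43840620433565947 yaw -7.904869842539583 -7.377085903927472 -8.147742679803358
btn [ 0.4779 -0.4015  0.079 ]
jar [ 0.6423 -0.0402  0.06  ] tee [ 0.6454 -0.1396  0.0125] elb [ 0.5405 -0.134   0.0125]fit.py:18: RuntimeWarning: overflow encountered in scalar negative
  f=lambda v:-(sil(v)&M).sum()/max((sil(v)|M).sum(),1)
```

```bash
sed -i 's/f=lambda v:-(/f=lambda v:-1.0*(/' fit.py
python3 - <<'E'
import pickle
from fit import *
c=pickle.load(open("top.pkl","rb"))
w=np.array([[.6317,-.2611],[.5402,-.2475],[.4442,-.1403],[.535,-.0332]])
print(fit(c,w).round(4))
o=get_obs(); q=o["tool_rot"]; print(R.from_quat([*q[1:],q[0]]).as_matrix().round(3))
E
```

```text
[[ 6.33300e-01 -2.61900e-01  3.64085e+01  8.93600e-01]
 [ 5.42100e-01 -2.47000e-01  4.34606e+01  9.16900e-01]
 [ 4.45200e-01 -1.39400e-01  5.23676e+01  9.65900e-01]
 [ 5.36300e-01 -3.25000e-02  4.19587e+01  9.71200e-01]]
[[-0.963  0.269 -0.   ]
 [ 0.269  0.963 -0.002]
 [-0.    -0.002 -1.   ]]
```

jog_arm(moves=[-0.5,-1,0,0,0,-0.914,1,-0.5,-1,0,0,0,-0.914,1,-0.5,-1,0,0,0,-0.914,1,-0.5,-1,0,0,0,-0.914,1,-0.5,-1,0,0,0,-0.914,1,-0.5,-1,0,0,0,-0.914,1,-0.5,-1,0,0,0,-0.914,1,-0.5,-1,0,0,0,0,1], grip_force=40)

```text
t: 0.77
eef_pos: [0.2532, 0.4866, 0.231]
tool_rot: [-0.0, -0.089, 0.996, -0.0]
contact_force: [0.1, 0.1, -1.2]
gripper_width: 1.008
grasp_force: 0.0
```

jog_arm(moves=[-0.393,-0.97,0,0,0,0,0.65,-0.393,-0.97,0,0,0,0,0.65,-0.393,-0.97,0,0,0,0,0.65,-0.393,-0.97,0,0,0,0,0.65,-0.393,-0.97,0,0,0,0,0.65,-0.393,-0.97,0,0,0,0,0.65,-0.393,-0.97,0,0,0,0,0.65,-0.393,-0.97,0,0,0,0,0.65])

```text
t: 1.43
eef_pos: [0.3421, 0.3449, 0.231]
tool_rot: [-0.0, -0.087, 0.996, -0.0]
contact_force: [-0.1, -0.4, -1.2]
gripper_width: 0.65
grasp_force: 0.0
```

jog_arm(moves=[-0.393,-0.97,0,0,0,0,0.65,-0.393,-0.97,0,0,0,0,0.65,-0.393,-0.97,0,0,0,0,0.65,-0.393,-0.97,0,0,0,0,0.65,-0.393,-0.97,0,0,0,0,0.65,-0.393,-0.97,0,0,0,0,0.65,-0.393,-0.97,0,0,0,0,0.65,-0.393,-0.97,0,0,0,0,0.65])

```text
t: 2.1
eef_pos: [0.4308, 0.2029, 0.2311]
tool_rot: [-0.0, -0.087, 0.996, -0.0]
contact_force: [1.1, -0.3, -0.2]
gripper_width: 0.648
grasp_force: 0.0
```

jog_arm(moves=[-0.393,-0.97,0,0,0,0,0.65,-0.393,-0.97,0,0,0,0,0.65,-0.393,-0.97,0,0,0,0,0.65,-0.393,-0.97,0,0,0,0,0.65,-0.393,-0.97,0,0,0,0,0.65,-0.393,-0.97,0,0,0,0,0.65,-0.393,-0.97,0,0,0,0,0.65,-0.393,-0.97,0,0,0,0,0.65])

```text
t: 2.77
eef_pos: [0.5196, 0.0611, 0.231]
tool_rot: [-0.0, -0.087, 0.996, -0.0]
contact_force: [0.8, 1.2, -0.4]
gripper_width: 0.65
grasp_force: 0.0
```

jog_arm(moves=[0,-0.93,0.4,0,0,0,0.65,0,-0.93,0.4,0,0,0,0.65,0,-0.93,0.4,0,0,0,0.65,0,-0.93,0.4,0,0,0,0.65,0,-0.93,0.6,0,0,0,0.65,0,0,1,0,0,0,0.65,0,0,1,0,0,0,0.65,0,0,0,0,0,0,0.65])

```text
t: 3.43
eef_pos: [0.5327, -0.0298, 0.1438]
tool_rot: [-0.003, -0.087, 0.996, -0.0]
contact_force: [0.4, 0.1, -0.4]
gripper_width: 0.65
grasp_force: 0.0
```

jog_arm(moves=[-0.15,-0.165,1,0,0,0,0.65,0,0,1,0,0,0,0.65,0,0,1,0,0,0,0.65,0,0,1,0,0,0,0.65,0,0,1,0,0,0,0.65,0,0,1,0,0,0,0.65,0,0,0.5,0,0,0,0.65,0,0,0.3,0,0,0,0.65])

```text
t: 4.1
eef_pos: [0.5386, -0.0319, 0.0106]
tool_rot: [-0.001, -0.087, 0.996, 0.0]
contact_force: [-0.3, -0.1, 0.4]
gripper_width: 0.653
grasp_force: 0.0
```

jog_arm(moves=[0,0,0.1,0,0,0,0.65,0,0,0,0,0,0,0.2,0,0,0,0,0,0,0,0,0,0,0,0,0,0,0,0,0,0,0,0,0,0,0,0,0,0,0,0,0,0,0,0,0,0,0,0,0,0,0,0,0,0])

```text
t: 4.77
eef_pos: [0.5398, -0.0322, 0.0105]
tool_rot: [0.001, -0.087, 0.996, 0.0]
contact_force: [-0.9, -0.5, 7.5]
gripper_width: 0.303
grasp_force: 39.6
```

jog_arm(moves=[0,0,-0.3,0,0,0,0,0,0,-0.7,0,0,0,0,0,0,-1,0,0,0,0,0,0,-1,0,0,0,0,0,0,-1,0,0,0,0,0,0,-1,0,0,0,0,0,0,-1,0,0,0,0,0,0,0,0,0,0,0])

```text
t: 5.43
eef_pos: [0.5414, -0.0324, 0.1334]
tool_rot: [0.003, -0.087, 0.996, 0.0]
contact_force: [0.9, -0.5, -0.6]
gripper_width: 0.305
grasp_force: 39.6
```

Run:
```python
from h import *
o=get_obs(); print(o["eef_pos"],o["gripper_width"],o["grasp_force"],o["contact_force"],o["q"])
c=read_camera("wrist"); cv2.imwrite("pics/w1.png",c["color"])
```

```text
[ 0.54142308 -0.03243903  0.13343556] 0.3046837884561954 39.58436911460012 [ 0.87968333 -0.48082001 -0.63664711] [-0.31433376  0.38807032  0.32302814  1.9870008  -0.17158016  0.78540115
  1.85145589]
```

View pics/w1.png

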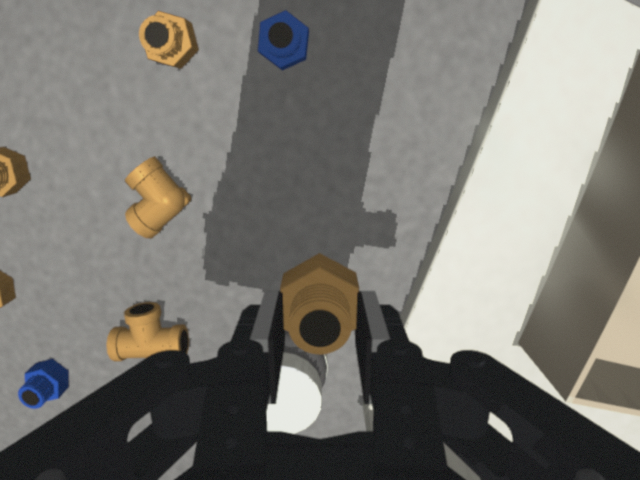

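jog_arm(moves=[-0.3,0.9,-0.2,0,0,0,0,-0.3,0.9,-0.2,0,0,0,0,-0.3,0.9,0,0,0,0,0,-0.3,0.9,0,0,0,0,0,-0.3,0.9,0,0,0,0,0,-0.3,0.9,0,0,0,0,0,-0.3,0.9,0,0,0,0,0,-0.3,0.9,0,0,0,0,0])

```text
t: 6.15
eef_pos: [0.5606, 0.1186, 0.1362]
tool_rot: [-0.001, -0.087, 0.996, -0.0]
contact_force: [-0.5, 0.3, -1.9]
gripper_width: 0.305
grasp_force: 39.6
```

jog_arm(moves=[-0.3,0.9,0,0,0,0,0,-0.3,0.9,0,0,0,0,0,-0.3,0.9,0,0,0,0,0,0,0.5,0,0,0,0,0,0,0,0,0,0,0,0,0,0,0,0,0,0,0,0,0,0,0,0,0,0,0,0,0,0,0,0,0])

```text
t: 6.82
eef_pos: [0.568, 0.1821, 0.1372]
tool_rot: [-0.0, -0.086, 0.996, -0.0]
contact_force: [-0.0, -0.4, -1.3]
gripper_width: 0.308
grasp_force: 39.6
```

jog_arm(moves=[-0.1,0,1,0,0,0,0,0,0,1,0,0,0,0,0,0,1,0,0,0,0,0,0,1,0,0,0,0,0,0,0.7,0,0,0,0,0,0,0.3,0,0,0,0,0,0,0,0,0,0,0,0,0,0,0,0,0,0])

```text
t: 7.48
eef_pos: [0.5704, 0.1837, 0.0377]
tool_rot: [0.0, -0.086, 0.996, -0.0]
contact_force: [-0.8, -0.1, -0.4]
gripper_width: 0.306
grasp_force: 39.6
```

jog_arm(moves=[0,0,0,0,0,0,0.5,0,0,0,0,0,0,0.5,0,0,0,0,0,0,0.5,0,0,-1,0,0,0,0.5,0,0,-1,0,0,0,0.5,0,0,-1,0,0,0,0.5,0,0,-1,0,0,0,0.5,0,0,-1,0,0,0,0.5])

```text
t: 8.15
eef_pos: [0.5702, 0.1844, 0.1389]
tool_rot: [0.0, -0.087, 0.996, 0.0]
contact_force: [0.1, -0.0, 0.2]
gripper_width: 0.495
grasp_force: 0.0
```

Run:
```python
from fit import *
print(fit(read_camera("top"),[[.6333,-.2619],[.5421,-.247],[.4452,-.1394]]).round(4))
```

```text
[[ 0.6332 -0.2617 35.3055  0.9098]
 [ 0.5424 -0.2472 45.5408  0.9329]
 [ 0.4452 -0.1394 52.3582  0.9762]]
```

jog_arm(moves=[0.22,-0.9,0,0,0,0,0.65,0.22,-0.9,0,0,0,0,0.65,0.22,-0.9,0,0,0,0,0.65,0.22,-0.9,0,0,0,0,0.65,0.22,-0.9,0,0,0,0,0.65,0.22,-0.9,0,0,0,0,0.65,0.22,-0.9,0,0,0,0,0.65,0.22,-0.9,0,0,0,0,0.65])

```text
t: 8.87
eef_pos: [0.5603, 0.0356, 0.1378]
tool_rot: [0.001, -0.087, 0.996, 0.0]
contact_force: [0.1, -0.8, -0.3]
gripper_width: 0.652
grasp_force: 0.0
```

jog_arm(moves=[0.22,-0.9,0,0,0,0,0.65,0.22,-0.9,0,0,0,0,0.65,0.22,-0.9,0,0,0,0,0.65,0.22,-0.9,0,0,0,0,0.65,0.22,-0.9,0,0,0,0,0.65,0.22,-0.9,0,0,0,0,0.65,0.22,-0.9,0,0,0,0,0.65,0.22,-0.9,0,0,0,0,0.65])

```text
t: 9.53
eef_pos: [0.5506, -0.1123, 0.1378]
tool_rot: [0.001, -0.087, 0.996, 0.0]
contact_force: [0.2, -0.4, -0.5]
gripper_width: 0.652
grasp_force: 0.0
```

jog_arm(moves=[0.22,-0.9,0,0,0,0,0.65,0.22,-0.9,0,0,0,0,0.65,0.22,-0.9,0,0,0,0,0.65,0.22,-0.9,0,0,0,0,0.65,0.22,-0.9,0,0,0,0,0.65,0.22,-0.9,0,0,0,0,0.65,0.22,-0.9,0,0,0,0,0.65,0,-0.3,0,0,0,0,0.65])

```text
t: 10.2
eef_pos: [0.5422, -0.2504, 0.138]
tool_rot: [0.0, -0.085, 0.996, -0.001]
contact_force: [0.3, -1.0, -0.6]
gripper_width: 0.65
grasp_force: 0.0
```

jog_arm(moves=[0,0.15,1,0,0,0,0.65,0,0,1,0,0,0,0.65,0,0,1,0,0,0,0.65,0,0,1,0,0,0,0.65,0,0,1,0,0,0,0.65,0,0,0.8,0,0,0,0.65,0,0,0.4,0,0,0,0.65,0,0,0.2,0,0,0,0.65])

```text
t: 10.87
eef_pos: [0.5422, -0.2429, 0.0083]
tool_rot: [-0.001, -0.087, 0.996, 0.001]
contact_force: [-0.1, -0.3, 0.1]
gripper_width: 0.643
grasp_force: 0.0
```

jog_arm(moves=[0,0,0,0,0,0,0.65,0,0,0,0,0,0,0.2,0,0,0,0,0,0,0,0,0,0,0,0,0,0,0,0,0,0,0,0,0,0,0,0,0,0,0,0,0,0,0,0,0,0,0,0,0,0,0,0,0,0])

```text
t: 11.53
eef_pos: [0.5434, -0.2443, 0.0107]
tool_rot: [0.001, -0.087, 0.996, -0.0]
contact_force: [-1.6, 0.1, 6.5]
gripper_width: 0.306
grasp_force: 39.5
```

jog_arm(moves=[0,0,-0.3,0,0,0,0,0,0,-0.7,0,0,0,0,0,0,-1,0,0,0,0,0,0,-1,0,0,0,0,0,0,-1,0,0,0,0,0,0,-1,0,0,0,0,0,0,-1,0,0,0,0,0,0,-0.3,0,0,0,0])

```text
t: 12.2
eef_pos: [0.5441, -0.2447, 0.1394]
tool_rot: [0.003, -0.087, 0.996, -0.001]
contact_force: [0.3, -0.9, -0.6]
gripper_width: 0.308
grasp_force: 39.6
```

```bash
cat > chk.py <<'E'
import pickle
from fit import *
c0=pickle.load(open("top.pkl","rb")); c=read_camera("top")
u=np.array([.9957,-.0924]); v=np.array([.0924,.9957]); o=np.array([.5028,.1894])
inn=w2px(c0,[[*(o+a*u+b*v),.03] for a,b in((-85,-45),(85,-45),(85,45),(-85,45))for a,b in[(a/1e3,b/1e3)]])
out=w2px(c0,[[*(o+a*u+b*v),.08] for a,b in((-115,-75),(115,-75),(115,75),(-115,75))for a,b in[(a/1e3,b/1e3)]])
d=cv2.absdiff(c["color"],c0["color"]).max(2)>40
m=np.zeros(d.shape,np.uint8); cv2.fillPoly(m,[out.astype(int)],1); cv2.fillPoly(m,[inn.astype(int)],2)
print("ring changed",(d&(m==1)).sum(),"of",(m==1).sum(),"; inside",(d&(m==2)).sum())
E
python3 chk.py
```

```text
ring changed 0 of 5127 ; inside 178
```

jog_arm(moves=[-0.126,0.93,0,0,0,0,0,-0.126,0.93,0,0,0,0,0,-0.126,0.93,0,0,0,0,0,-0.126,0.93,0,0,0,0,0,-0.126,0.93,0,0,0,0,0,-0.126,0.93,0,0,0,0,0,-0.126,0.93,0,0,0,0,0,-0.126,0.93,0,0,0,0,0])

```text
t: 12.92
eef_pos: [0.5358, -0.0928, 0.1345]
tool_rot: [-0.001, -0.087, 0.996, 0.0]
contact_force: [1.0, -0.0, -0.4]
gripper_width: 0.305
grasp_force: 39.6
```

jog_arm(moves=[-0.126,0.93,0,0,0,0,0,-0.126,0.93,0,0,0,0,0,-0.126,0.93,0,0,0,0,0,-0.126,0.93,0,0,0,0,0,-0.126,0.93,0,0,0,0,0,-0.126,0.93,0,0,0,0,0,-0.126,0.93,0,0,0,0,0,-0.126,0.93,0,0,0,0,0])

```text
t: 13.58
eef_pos: [0.5299, 0.0571, 0.1346]
tool_rot: [-0.001, -0.087, 0.996, -0.0]
contact_force: [0.2, -0.2, -2.2]
gripper_width: 0.313
grasp_force: 39.6
```

jog_arm(moves=[-0.126,0.93,0,0,0,0,0,-0.126,0.93,0,0,0,0,0,-0.126,0.93,0,0,0,0,0,-0.126,0.93,0,0,0,0,0,-0.126,0.93,0,0,0,0,0,-0.126,0.93,0,0,0,0,0,-0.126,0.93,0,0,0,0,0,0,0,0,0,0,0,0])

```text
t: 14.25
eef_pos: [0.5244, 0.1923, 0.1345]
tool_rot: [-0.0, -0.09, 0.996, 0.001]
contact_force: [0.1, 0.9, -1.0]
gripper_width: 0.311
grasp_force: 39.7
```

jog_arm(moves=[-0.1,-0.15,1,0,0,0,0,0,0,1,0,0,0,0,0,0,1,0,0,0,0,0,0,1,0,0,0,0,0,0,0.6,0,0,0,0,0,0,0.25,0,0,0,0,0,0,0,0,0,0,0,0,0,0,0,0,0,0])

```text
t: 14.92
eef_pos: [0.5339, 0.1855, 0.0465]
tool_rot: [0.005, -0.086, 0.996, 0.002]
contact_force: [-12.5, -5.7, 71.4]
gripper_width: 0.314
grasp_force: 74.7
```

jog_arm(moves=[0,0,0,0,0,0,0.5,0,0,0,0,0,0,0.5,0,0,0,0,0,0,0.5,0,0,-1,0,0,0,0.5,0,0,-1,0,0,0,0.5,0,0,-1,0,0,0,0.5,0,0,-1,0,0,0,0.5,0,0,-1,0,0,0,0.5])

```text
t: 15.58
eef_pos: [0.5271, 0.1843, 0.138]
tool_rot: [-0.001, -0.087, 0.996, -0.001]
contact_force: [0.3, -0.5, 0.7]
gripper_width: 0.496
grasp_force: 0.0
```

Run:
```python
from fit import *
print(fit(read_camera("top"),[[.6333,-.2619],[.4452,-.1394]]).round(4))
```

```text
[[ 0.633  -0.2615 36.2235  0.9071]
 [ 0.4452 -0.1394 52.3014  0.9751]]
```

Run:
```python
from h import *
c=read_camera("wrist"); cv2.imwrite("pics/w2.png",c["color"])
```

```text
(no output)
```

View pics/w2.png

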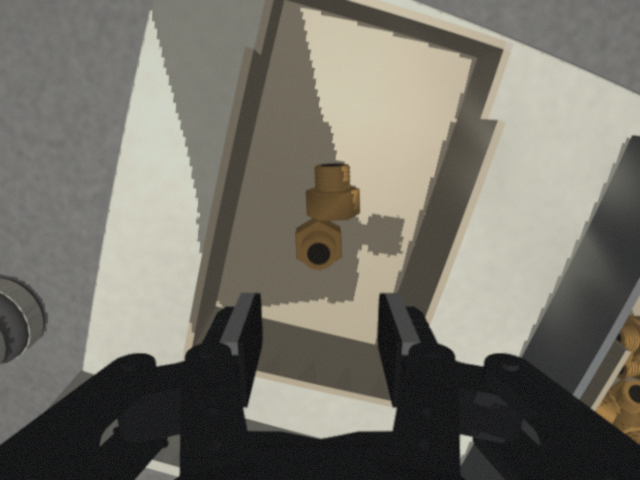

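jog_arm(moves=[-0.056,-0.95,0,0,0,0,0.65,-0.056,-0.95,0,0,0,0,0.65,-0.056,-0.95,0,0,0,0,0.65,-0.056,-0.95,0,0,0,0,0.65,-0.056,-0.95,0,0,0,0,0.65,-0.056,-0.95,0,0,0,0,0.65,-0.056,-0.95,0,0,0,0,0.65,-0.056,-0.95,0,0,0,0,0.65])

```text
t: 16.35
eef_pos: [0.5622, 0.0356, 0.1365]
tool_rot: [-0.001, -0.087, 0.996, -0.0]
contact_force: [-0.2, -0.6, -1.0]
gripper_width: 0.651
grasp_force: 0.0
```

jog_arm(moves=[-0.056,-0.95,0,0,0,0,0.65,-0.056,-0.95,0,0,0,0,0.65,-0.056,-0.95,0,0,0,0,0.65,-0.056,-0.95,0,0,0,0,0.65,-0.056,-0.95,0,0,0,0,0.65,-0.056,-0.95,0,0,0,0,0.65,-0.056,-0.95,0,0,0,0,0.65,-0.056,-0.95,0,0,0,0,0.65])

```text
t: 17.02
eef_pos: [0.5973, -0.1123, 0.1363]
tool_rot: [-0.002, -0.087, 0.996, 0.0]
contact_force: [0.1, 0.7, 0.8]
gripper_width: 0.647
grasp_force: 0.0
```

jog_arm(moves=[-0.056,-0.95,0,0,0,0,0.65,-0.056,-0.95,0,0,0,0,0.65,-0.056,-0.95,0,0,0,0,0.65,-0.056,-0.95,0,0,0,0,0.65,-0.056,-0.95,0,0,0,0,0.65,-0.056,-0.95,0,0,0,0,0.65,-0.056,-0.95,0,0,0,0,0.65,0,0,0,0,0,0,0.65])

```text
t: 17.68
eef_pos: [0.6276, -0.2461, 0.1364]
tool_rot: [-0.001, -0.084, 0.996, -0.001]
contact_force: [-0.6, -1.1, 0.1]
gripper_width: 0.647
grasp_force: 0.0
```

```bash
python3 chk.py
python3 - <<'E'
from chk import *
a=cv2.resize(c["color"][220:345,170:260],None,fx=4.5,fy=4.5,interpolation=cv2.INTER_CUBIC); cv2.imwrite("pics/bin1.png",a)
E
```

```text
ring changed 2 of 5127 ; inside 402
ring changed 1 of 5127 ; inside 402
```

View pics/bin1.png

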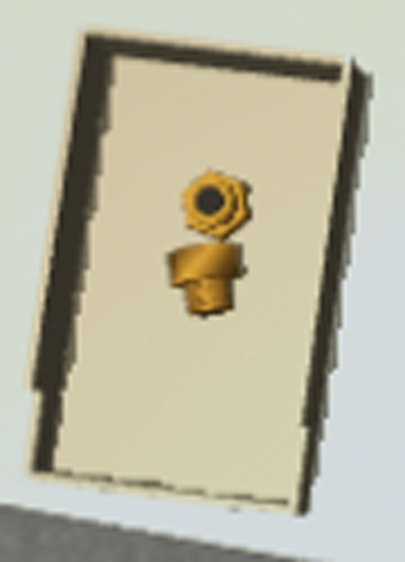

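jog_arm(moves=[-0.14,-0.82,0.5,0,0,0,0.65,0,0,1,0,0,0,0.65,0,0,1,0,0,0,0.65,0,0,1,0,0,0,0.65,0,0,1,0,0,0,0.65,0,0,1,0,0,0,0.65,0,0,0.6,0,0,0,0.65,0,0,0.2,0,0,0,0.65])

```text
t: 18.45
eef_pos: [0.6329, -0.2544, 0.0092]
tool_rot: [-0.002, -0.088, 0.996, 0.001]
contact_force: [-0.5, 0.3, 0.6]
gripper_width: 0.649
grasp_force: 0.0
```

jog_arm(moves=[0,0,0,0,0,0,0.65,0,0,0,0,0,0,0.2,0,0,0,0,0,0,0,0,0,0,0,0,0,0,0,0,0,0,0,0,0,0,0,0,0,0,0,0,0,0,0,0,0,0,0,0,0,0,0,0,0,0])

```text
t: 19.12
eef_pos: [0.6357, -0.2572, 0.014]
tool_rot: [0.001, -0.087, 0.996, -0.0]
contact_force: [-0.7, -0.0, 6.2]
gripper_width: 0.292
grasp_force: 39.3
```

jog_arm(moves=[0,0,-0.3,0,0,0,0,0,0,-0.7,0,0,0,0,0,0,-1,0,0,0,0,0,0,-1,0,0,0,0,0,0,-1,0,0,0,0,0,0,-1,0,0,0,0,0,0,-1,0,0,0,0,0,0,-0.4,0,0,0,0])

```text
t: 19.78
eef_pos: [0.636, -0.2575, 0.1445]
tool_rot: [0.002, -0.087, 0.996, -0.001]
contact_force: [0.2, -0.2, -0.7]
gripper_width: 0.291
grasp_force: 39.4
```

jog_arm(moves=[-0.04,0.96,0,0,0,0,0,-0.04,0.96,0,0,0,0,0,-0.04,0.96,0,0,0,0,0,-0.04,0.96,0,0,0,0,0,-0.04,0.96,0,0,0,0,0,-0.04,0.96,0,0,0,0,0,-0.04,0.96,0,0,0,0,0,-0.04,0.96,0,0,0,0,0])

```text
t: 20.45
eef_pos: [0.6138, -0.1033, 0.1403]
tool_rot: [-0.0, -0.087, 0.996, 0.0]
contact_force: [-0.3, -0.3, -0.7]
gripper_width: 0.289
grasp_force: 39.4
```

jog_arm(moves=[-0.04,0.96,0,0,0,0,0,-0.04,0.96,0,0,0,0,0,-0.04,0.96,0,0,0,0,0,-0.04,0.96,0,0,0,0,0,-0.04,0.96,0,0,0,0,0,-0.04,0.96,0,0,0,0,0,-0.04,0.96,0,0,0,0,0,-0.04,0.96,0,0,0,0,0])

```text
t: 21.12
eef_pos: [0.5935, 0.049, 0.1404]
tool_rot: [-0.0, -0.087, 0.996, 0.0]
contact_force: [0.0, 0.8, -1.8]
gripper_width: 0.292
grasp_force: 39.4
```

jog_arm(moves=[-0.04,0.96,0,0,0,0,0,-0.04,0.96,0,0,0,0,0,-0.04,0.96,0,0,0,0,0,-0.04,0.96,0,0,0,0,0,-0.04,0.96,0,0,0,0,0,-0.04,0.96,0,0,0,0,0,-0.04,0.96,0,0,0,0,0,0,0,0,0,0,0,0])

```text
t: 21.78
eef_pos: [0.575, 0.1869, 0.1402]
tool_rot: [-0.0, -0.09, 0.996, 0.001]
contact_force: [-0.3, 0.6, -1.7]
gripper_width: 0.294
grasp_force: 39.4
```

Run:
```python
from h import *
c=read_camera("wrist"); cv2.imwrite("pics/w3.png",c["color"])
```

```text
(no output)
```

View pics/w3.png

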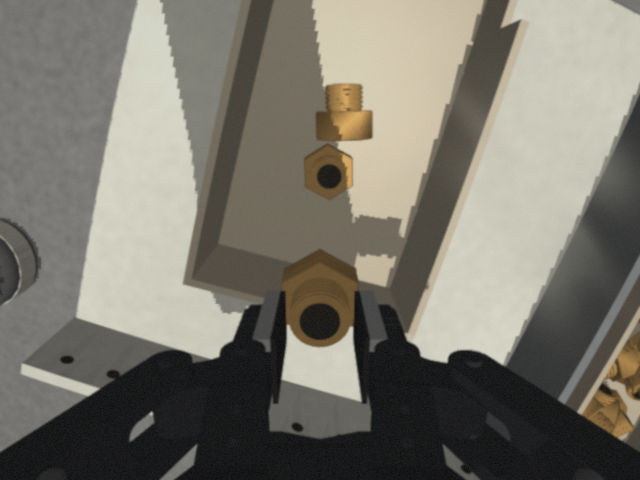

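Run:
```python
from h import *
c=read_camera("wrist")
print(w2px(c,[[.57,.183,.022],[.57,.183,.03],[.594,.181,.083],[.571,.183,.137]]).round(0))
print("standing",px2w(c,[[330,175]],.052),"held",px2w(c,[[320,322]],.15),"rim far L/R",px2w(c,[[185,283],[425,345]],.083))
```

```text
[[319. 220.]
 [319. 223.]
 [307. 292.]
 [319. 297.]]
standing [[0.53671575 0.18291482 0.052     ]] held [[0.57451036 0.1840203  0.15      ]] rim far L/R [[0.60020641 0.11795665 0.083     ]
 [0.61348819 0.24891169 0.083     ]]
```

jog_arm(moves=[-0.2,-0.1,1,0,0,0,0,0,0,1,0,0,0,0,0,0,1,0,0,0,0,0,0,1,0,0,0,0,0,0,0.6,0,0,0,0,0,0,0.25,0,0,0,0,0,0,0,0,0,0,0,0,0,0,0,0,0,0])

```text
t: 22.55
eef_pos: [0.5812, 0.1797, 0.0439]
tool_rot: [0.0, -0.086, 0.996, -0.0]
contact_force: [0.1, -0.8, -1.2]
gripper_width: 0.291
grasp_force: 39.4
```

jog_arm(moves=[0,0,0,0,0,0,0.5,0,0,0,0,0,0,0.5,0,0,0,0,0,0,0.5,0,0,-1,0,0,0,0.5,0,0,-1,0,0,0,0.5,0,0,-1,0,0,0,0.5,0,0,-1,0,0,0,0.5,0,0,-1,0,0,0,0.5])

```text
t: 23.22
eef_pos: [0.5808, 0.1802, 0.1449]
tool_rot: [0.0, -0.087, 0.996, 0.0]
contact_force: [-0.3, -1.0, 0.7]
gripper_width: 0.501
grasp_force: 0.0
```

Run:
```python
from fit import *
print(fit(read_camera("top"),[[.4452,-.1394]]).round(4))
```

```text
[[ 0.4452 -0.1394 52.3168  0.9772]]
```

jog_arm(moves=[0.59,-0.91,0,0,0,0,0.65,0.59,-0.91,0,0,0,0,0.65,0.59,-0.91,0,0,0,0,0.65,0.59,-0.91,0,0,0,0,0.65,0.59,-0.91,0,0,0,0,0.65,0.59,-0.91,0,0,0,0,0.65,0.59,-0.91,0,0,0,0,0.65,0.59,-0.91,0,0,0,0,0.65])

```text
t: 23.93
eef_pos: [0.5126, 0.0196, 0.1438]
tool_rot: [0.001, -0.087, 0.996, 0.0]
contact_force: [-0.2, -0.6, -0.3]
gripper_width: 0.65
grasp_force: 0.0
```

jog_arm(moves=[0.59,-0.91,0,0,0,0,0.65,0.59,-0.91,0,0,0,0,0.65,0.59,-0.91,0,0,0,0,0.65,0.59,-0.91,0,0,0,0,0.65,0.59,-0.91,0,0,0,0,0.65,0.59,-0.91,0,0,0,0,0.65,0.59,-0.91,0,0,0,0,0.65,0.59,-0.91,0,0,0,0,0.65])

```text
t: 24.6
eef_pos: [0.4448, -0.1402, 0.1438]
tool_rot: [0.001, -0.087, 0.996, 0.0]
contact_force: [1.1, -0.2, -0.1]
gripper_width: 0.651
grasp_force: 0.0
```

jog_arm(moves=[0,0,0,0,0,-0.6,0.65,0,0,0,0,0,-0.6,0.65,0,0,0,0,0,-0.6,0.65,0,0,0,0,0,-0.6,0.65,0,0,0,0,0,-0.6,0.65,0,0,0,0,0,0,0.65,0,0,0,0,0,0,0.65,0,0,0,0,0,0,0.65])

```text
t: 25.27
eef_pos: [0.4452, -0.1393, 0.1435]
tool_rot: [0.0, -0.19, 0.982, -0.0]
contact_force: [-0.0, 0.4, -0.5]
gripper_width: 0.647
grasp_force: 0.0
```

Exactly above. Descend, grip, lift.

jog_arm(moves=[0,0,0.8,0,0,0,0.65,0,0,1,0,0,0,0.65,0,0,1,0,0,0,0.65,0,0,1,0,0,0,0.65,0,0,1,0,0,0,0.65,0,0,1,0,0,0,0.65,0,0,0.6,0,0,0,0.65,0,0,0.25,0,0,0,0.65])

```text
t: 25.93
eef_pos: [0.4441, -0.1391, 0.0087]
tool_rot: [-0.001, -0.19, 0.982, 0.0]
contact_force: [0.5, -0.6, -0.5]
gripper_width: 0.651
grasp_force: 0.0
```

jog_arm(moves=[0,0,0,0,0,0,0.65,0,0,0,0,0,0,0.2,0,0,0,0,0,0,0,0,0,0,0,0,0,0,0,0,0,0,0,0,0,0,0,0,0,0,0,0,0,0,0,0,0,0,0,0,0,0,0,0,0,0])

```text
t: 26.6
eef_pos: [0.4458, -0.1395, 0.0113]
tool_rot: [0.001, -0.19, 0.982, -0.0]
contact_force: [-1.2, 0.3, 6.8]
gripper_width: 0.305
grasp_force: 39.5
```

jog_arm(moves=[0,0,-0.3,0,0,0,0,0,0,-0.7,0,0,0,0,0,0,-1,0,0,0,0,0,0,-1,0,0,0,0,0,0,-1,0,0,0,0,0,0,-1,0,0,0,0,0,0,-1,0,0,0,0,0,0,-0.6,0,0,0,0])

```text
t: 27.27
eef_pos: [0.4457, -0.1395, 0.1448]
tool_rot: [0.001, -0.19, 0.982, -0.0]
contact_force: [1.1, -0.2, -1.4]
gripper_width: 0.306
grasp_force: 39.6
```

```bash
python3 chk.py
```

```text
ring changed 14 of 5127 ; inside 574
```

jog_arm(moves=[-0.375,0.975,0,0,0,0,0,-0.375,0.975,0,0,0,0,0,-0.375,0.975,0,0,0,0,0,-0.375,0.975,0,0,0,0,0,-0.375,0.975,0,0,0,0,0,-0.375,0.975,0,0,0,0,0,-0.375,0.975,0,0,0,0,0,-0.375,0.975,0,0,0,0,0])

```text
t: 27.98
eef_pos: [0.4418, 0.0288, 0.1422]
tool_rot: [-0.0, -0.19, 0.982, 0.0]
contact_force: [0.3, 0.2, -1.5]
gripper_width: 0.306
grasp_force: 39.6
```

jog_arm(moves=[-0.375,0.975,0,0,0,0,0,-0.375,0.975,0,0,0,0,0,-0.375,0.975,0,0,0,0,0,-0.375,0.975,0,0,0,0,0,-0.375,0.975,0,0,0,0,0,-0.375,0.975,0,0,0,0,0,-0.375,0.975,0,0,0,0,0,-0.375,0.975,0,0,0,0,0])

```text
t: 28.65
eef_pos: [0.4391, 0.1958, 0.1421]
tool_rot: [-0.0, -0.19, 0.982, -0.0]
contact_force: [0.9, -0.2, -1.4]
gripper_width: 0.306
grasp_force: 39.6
```

jog_arm(moves=[0,0,0,0,0,0.9,0,0,0,0,0,0,0.9,0,0,0,0,0,0,0.9,0,0,0,0,0,0,0.9,0,0,0,0,0,0,0.9,0,0,0,0,0,0,0.9,0,0,0,0,0,0,0,0,0,0,0,0,0,0,0])

```text
t: 29.32
eef_pos: [0.4393, 0.1948, 0.1421]
tool_rot: [-0.0, -0.004, 1.0, -0.0]
contact_force: [0.2, -0.6, -0.7]
gripper_width: 0.304
grasp_force: 39.7
```

Run:
```python
from h import *
c=read_camera("wrist"); cv2.imwrite("pics/w4.png",c["color"])
```

```text
(no output)
```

View pics/w4.png

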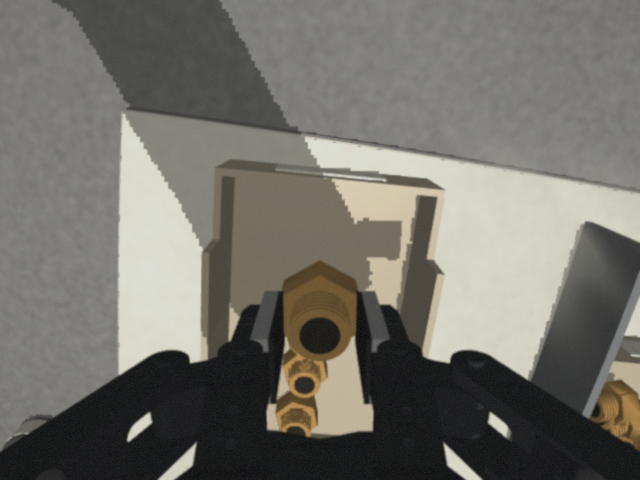

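jog_arm(moves=[0,0,1,0,0,0,0,0,0,1,0,0,0,0,0,0,1,0,0,0,0,0,0,1,0,0,0,0,0,0,0.7,0,0,0,0,0,0,0.3,0,0,0,0,0,0,0,0,0,0,0,0,0,0,0,0,0,0])

```text
t: 30.03
eef_pos: [0.4399, 0.1949, 0.0425]
tool_rot: [-0.0, -0.003, 1.0, 0.0]
contact_force: [-0.1, 0.6, 0.1]
gripper_width: 0.306
grasp_force: 39.6
```

jog_arm(moves=[0,0,0,0,0,0,0.5,0,0,0,0,0,0,0.5,0,0,0,0,0,0,0.5,0,0,-1,0,0,0,0.5,0,0,-1,0,0,0,0.5,0,0,-1,0,0,0,0.5,0,0,-1,0,0,0,0.5,0,0,-1,0,0,0,0.5])

```text
t: 30.7
eef_pos: [0.4397, 0.1949, 0.1438]
tool_rot: [0.0, -0.003, 1.0, 0.0]
contact_force: [1.0, -0.3, 0.4]
gripper_width: 0.502
grasp_force: 0.0
```

jog_arm(moves=[-0.06,-0.93,0,0,0,0,0,-0.06,-0.93,0,0,0,0,0,-0.06,-0.93,0,0,0,0,0,-0.06,-0.93,0,0,0,0,0,-0.06,-0.93,0,0,0,0,0,-0.06,-0.93,0,0,0,0,0,-0.06,-0.93,0,0,0,0,0,-0.06,-0.93,0,0,0,0,0])

```text
t: 31.37
eef_pos: [0.4504, 0.0454, 0.1429]
tool_rot: [0.001, -0.003, 1.0, 0.0]
contact_force: [-0.3, 0.9, -0.5]
gripper_width: 0.006
grasp_force: 0.0
```

jog_arm(moves=[-0.06,-0.93,0,0,0,0,0,-0.06,-0.93,0,0,0,0,0,-0.06,-0.93,0,0,0,0,0,-0.06,-0.93,0,0,0,0,0,-0.06,-0.93,0,0,0,0,0,-0.06,-0.93,0,0,0,0,0,-0.06,-0.93,0,0,0,0,0,-0.06,-0.93,0,0,0,0,0])

```text
t: 32.03
eef_pos: [0.4609, -0.1034, 0.1429]
tool_rot: [0.001, -0.003, 1.0, 0.0]
contact_force: [-0.1, 0.3, -0.3]
gripper_width: -0.001
grasp_force: 0.0
```

jog_arm(moves=[-0.06,-0.93,0,0,0,0,0,-0.06,-0.93,0,0,0,0,0,-0.06,-0.93,0,0,0,0,0,-0.06,-0.93,0,0,0,0,0,-0.06,-0.93,0,0,0,0,0,-0.06,-0.93,0,0,0,0,0,-0.06,-0.93,0,0,0,0,0,-0.06,-0.93,0,0,0,0,0])

```text
t: 32.7
eef_pos: [0.4714, -0.2522, 0.1429]
tool_rot: [0.001, -0.003, 1.0, 0.0]
contact_force: [-0.0, -0.2, 0.0]
gripper_width: 0.001
grasp_force: 0.0
```

```bash
python3 chk.py;  python3 - <<'E'
from chk import *
a=cv2.resize(c["color"][220:345,170:260],None,fx=4.5,fy=4.5,interpolation=cv2.INTER_CUBIC); 
b=cv2.resize(c["color"][260:330,440:520],None,fx=5,fy=8,interpolation=cv2.INTER_CUBIC)[:562]
cv2.imwrite("pics/bin2.png",cv2.hconcat([a[:560],b[:560]]))
E
```

```text
ring changed 14 of 5127 ; inside 744
ring changed 14 of 5127 ; inside 745
```

View pics/bin2.png

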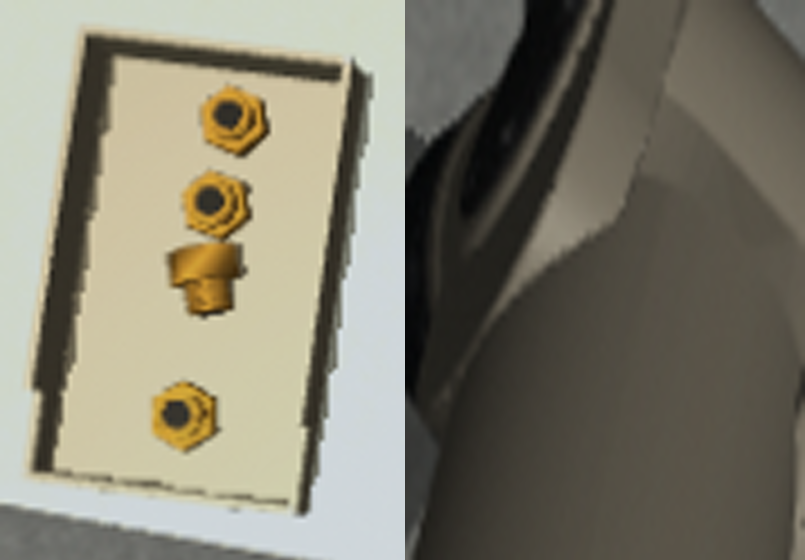

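jog_arm(moves=[-0.05,-0.93,0,0,0,0,0,-0.05,-0.93,0,0,0,0,0,-0.05,-0.93,0,0,0,0,0,-0.05,-0.93,0,0,0,0,0,-0.05,-0.93,0,0,0,0,0,-0.05,-0.93,0,0,0,0,0,-0.05,-0.93,0,0,0,0,0,0,-0.9,0,0,0,0,0])

```text
t: 33.47
eef_pos: [0.4798, -0.3992, 0.1426]
tool_rot: [0.0, -0.004, 1.0, 0.0]
contact_force: [0.8, -0.4, -0.6]
gripper_width: 0.005
grasp_force: 0.0
```

jog_arm(moves=[0,0,0.8,0,0,0,0,0,0,0.8,0,0,0,0,0,0,0.8,0,0,0,0,0,0,0.4,0,0,0,0,0,0,0,0,0,0,0,0,0,0,0,0,0,0,0,0,0,0,0,0,0,0,0,0,0,0,0,0])

```text
t: 34.13
eef_pos: [0.4799, -0.3998, 0.0874]
tool_rot: [0.001, -0.003, 1.0, -0.0]
contact_force: [-0.4, -0.1, 0.2]
gripper_width: 0.002
grasp_force: 0.0
```

jog_arm(moves=[0,0,0.35,0,0,0,0,0,0,0.25,0,0,0,0,0,0,0.25,0,0,0,0,0,0,0.2,0,0,0,0,0,0,0,0,0,0,0,0,0,0,0,0,0,0,0,0,0,0,0,0,0,0,0,0,0,0,0,0])

```text
t: 34.8
eef_pos: [0.4802, -0.4001, 0.0683]
tool_rot: [0.001, -0.003, 1.0, -0.0]
contact_force: [-4.6, 6.1, 27.4]
gripper_width: -0.001
grasp_force: 13.8
```

jog_arm(moves=[0,0,-0.55,0,0,0,0,0,0,-0.5,0,0,0,0,0,0,0,0,0,0,0,0,0,0,0,0,0,0,0,0,0,0,0,0,0,0,0,0,0,0,0,0,0,0,0,0,0,0,0,0,0,0,0,0,0,0])

```text
t: 35.47
eef_pos: [0.4789, -0.3992, 0.0857]
tool_rot: [-0.0, -0.003, 1.0, 0.0]
contact_force: [0.1, -0.3, -0.7]
gripper_width: 0.005
grasp_force: 0.0
```

jog_arm(moves=[0,0,0.3,0,0,0,0,0,0,0.25,0,0,0,0,0,0,0.25,0,0,0,0,0,0,0.2,0,0,0,0,0,0,0,0,0,0,0,0,0,0,0,0,0,0,0,0,0,0,0,0,0,0,0,0,0,0,0,0])

```text
t: 36.13
eef_pos: [0.4796, -0.3998, 0.0684]
tool_rot: [0.001, -0.003, 1.0, 0.0]
contact_force: [-4.2, 4.5, 22.2]
gripper_width: 0.002
grasp_force: 11.1
```

jog_arm(moves=[0,0,-0.55,0,0,0,0,0,0,-0.5,0,0,0,0,0,0,0,0,0,0,0,0,0,0,0,0,0,0,0,0,0,0,0,0,0,0,0,0,0,0,0,0,0,0,0,0,0,0,0,0,0,0,0,0,0,0])

```text
t: 36.8
eef_pos: [0.479, -0.3992, 0.0868]
tool_rot: [-0.0, -0.003, 1.0, 0.0]
contact_force: [0.0, -0.3, 0.1]
gripper_width: -0.001
grasp_force: 0.0
```

jog_arm(moves=[0,0,0.3,0,0,0,0,0,0,0.25,0,0,0,0,0,0,0.25,0,0,0,0,0,0,0.25,0,0,0,0,0,0,0,0,0,0,0,0,0,0,0,0,0,0,0,0,0,0,0,0,0,0,0,0,0,0,0,0])

```text
t: 37.47
eef_pos: [0.4795, -0.3997, 0.0684]
tool_rot: [0.001, -0.003, 1.0, 0.0]
contact_force: [-4.4, 4.1, 22.1]
gripper_width: 0.005
grasp_force: 11.4
```

jog_arm(moves=[0,0,-0.55,0,0,0,0,0,0,-0.5,0,0,0,0,0,0,0,0,0,0,0,0,0,0,0,0,0,0,0,0,0,0,0,0,0,0,0,0,0,0,0,0,0,0,0,0,0,0,0,0,0,0,0,0,0,0])

```text
t: 38.13
eef_pos: [0.4789, -0.3992, 0.0867]
tool_rot: [-0.0, -0.003, 1.0, 0.0]
contact_force: [-0.6, -0.2, -0.5]
gripper_width: -0.001
grasp_force: 0.0
```

jog_arm(moves=[0,0,0.3,0,0,0,0,0,0,0.25,0,0,0,0,0,0,0.25,0,0,0,0,0,0,0.25,0,0,0,0,0,0,0,0,0,0,0,0,0,0,0,0,0,0,0,0,0,0,0,0,0,0,0,0,0,0,0,0])

```text
t: 38.8
eef_pos: [0.4795, -0.3997, 0.0684]
tool_rot: [0.001, -0.003, 1.0, 0.0]
contact_force: [-5.3, 5.9, 23.0]
gripper_width: 0.005
grasp_force: 11.4
```

jog_arm(moves=[0,0,-0.55,0,0,0,0,0,0,-0.5,0,0,0,0,0,0,-1,0,0,0.5,0,0,0,-1,0,0,0.5,0,0,0,-1,0,0,0.5,0,0,0,0,0,0,0.57,0,0,0,0,0,0,0,0,0,0,0,0,0,0,0])

```text
t: 39.47
eef_pos: [0.479, -0.399, 0.1469]
tool_rot: [-0.0, 0.068, 0.998, 0.0]
contact_force: [-0.1, 0.4, 0.1]
gripper_width: 0.001
grasp_force: 0.0
```

jog_arm(moves=[0.12,0.97,0,0,0,0,0,0.12,0.97,0,0,0,0,0,0.12,0.97,0,0,0,0,0,0.12,0.97,0,0,0,0,0,0.12,0.97,0,0,0,0,0,0.12,0.97,0,0,0,0,0,0.12,0.97,0,0,0,0,0,0.12,0.97,0,0,0,0,0])

```text
t: 40.13
eef_pos: [0.4808, -0.2418, 0.1463]
tool_rot: [-0.001, 0.068, 0.998, 0.0]
contact_force: [-0.6, -0.7, -0.1]
gripper_width: -0.001
grasp_force: 0.0
```

jog_arm(moves=[0.12,0.97,0,0,0,0,0,0.12,0.97,0,0,0,0,0,0.12,0.97,0,0,0,0,0,0.12,0.97,0,0,0,0,0,0.12,0.97,0,0,0,0,0,0.12,0.97,0,0,0,0,0,0.12,0.97,0,0,0,0,0,0.12,0.97,0,0,0,0,0])

```text
t: 40.8
eef_pos: [0.4831, -0.0857, 0.1465]
tool_rot: [-0.001, 0.068, 0.998, -0.0]
contact_force: [-0.4, -0.4, 0.1]
gripper_width: -0.002
grasp_force: 0.0
```

jog_arm(moves=[0.12,0.97,0,0,0,0,0,0.12,0.97,0,0,0,0,0,0.12,0.97,0,0,0,0,0,0.12,0.97,0,0,0,0,0,0.12,0.97,0,0,0,0,0,0.12,0.97,0,0,0,0,0,0.12,0.97,0,0,0,0,0,0.12,0.97,0,0,0,0,0])

```text
t: 41.47
eef_pos: [0.4854, 0.0704, 0.1465]
tool_rot: [-0.001, 0.068, 0.998, -0.0]
contact_force: [-0.4, -0.4, -0.4]
gripper_width: 0.002
grasp_force: 0.0
```

```bash
python3 chk.py;  python3 - <<'E'
from chk import *
a=cv2.resize(c["color"][220:345,170:260],None,fx=4.5,fy=4.5,interpolation=cv2.INTER_CUBIC); 
b=cv2.resize(c["color"][270:330,445:515],None,fx=5,fy=5,interpolation=cv2.INTER_CUBIC)
b=cv2.copyMakeBorder(b,0,560-b.shape[0],0,0,cv2.BORDER_CONSTANT)
cv2.imwrite("pics/tally.png",cv2.hconcat([a[:560],b]))
E
```

```text
ring changed 1306 of 5127 ; inside 2169
ring changed 1400 of 5127 ; inside 2366
```

View pics/tally.png

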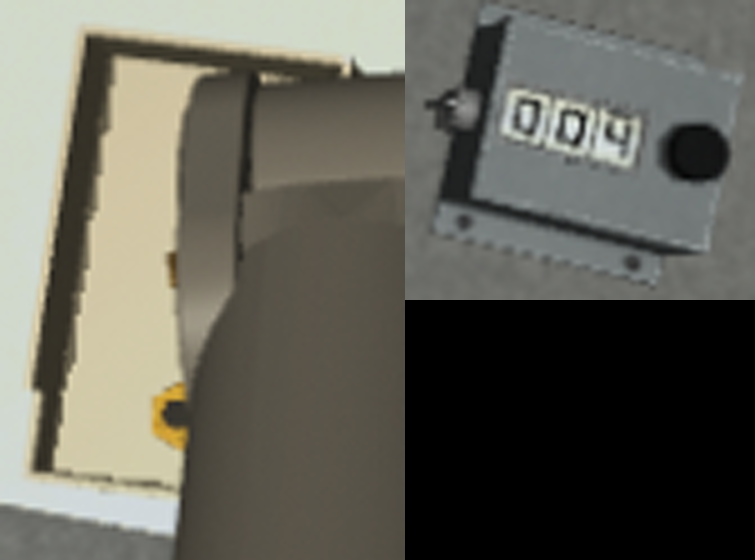

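jog_arm(moves=[0,0,1,0,0,0,0,0,0,1,0,0,0,0,0,0,1,0,0,0,0,0,0,1,0,0,0,0,0,0,1,0,0,0,0,0,0,0.5,0,0,0,0,0,0,0,0,0,0,0,0,0,0,0,0,0,0])

```text
t: 42.23
eef_pos: [0.4859, 0.0689, 0.037]
tool_rot: [-0.001, 0.069, 0.998, -0.0]
contact_force: [0.5, -0.2, -0.3]
gripper_width: -0.0
grasp_force: 0.0
```

jog_arm(moves=[0,0.25,0,0,0,0,0,0,0.25,0,0,0,0,0,0,0.25,0,0,0,0,0,0,0.25,0,0,0,0,0,0,0.25,0,0,0,0,0,0,0.25,0,0,0,0,0,0,0.25,0,0,0,0,0,0,0.25,0,0,0,0,0])

```text
t: 42.9
eef_pos: [0.4914, 0.1077, 0.0374]
tool_rot: [-0.0, 0.07, 0.998, -0.001]
contact_force: [-2.6, -7.4, 4.6]
gripper_width: 0.0
grasp_force: 0.0
```

jog_arm(moves=[0,0.3,0,0,0,0,0,0,0.3,0,0,0,0,0,0,0.3,0,0,0,0,0,0,0.3,0,0,0,0,0,0,0.3,0,0,0,0,0,0,0.3,0,0,0,0,0,0,0.3,0,0,0,0,0,0,0.3,0,0,0,0,0])

```text
t: 43.57
eef_pos: [0.4981, 0.1545, 0.0374]
tool_rot: [-0.0, 0.07, 0.998, -0.001]
contact_force: [-1.5, -7.6, 6.3]
gripper_width: -0.001
grasp_force: 0.0
```

jog_arm(moves=[0,0.3,0,0,0,0,0,0,0.3,0,0,0,0,0,0,0.3,0,0,0,0,0,0,0.2,0,0,0,0,0,0,0.2,0,0,0,0,0,0,0.2,0,0,0,0,0,0,0,0,0,0,0,0,0,0,0,0,0,0,0])

```text
t: 44.23
eef_pos: [0.5025, 0.185, 0.0376]
tool_rot: [-0.0, 0.07, 0.998, -0.001]
contact_force: [-1.0, -5.4, 6.2]
gripper_width: 0.002
grasp_force: 0.0
```

jog_arm(moves=[0,0.2,0,0,0,0,0,0,0.2,0,0,0,0,0,0,0.2,0,0,0,0,0,0,0.2,0,0,0,0,0,0,0.15,0,0,0,0,0,0,0.15,0,0,0,0,0,0,0.15,0,0,0,0,0,0,0,0,0,0,0,0])

```text
t: 44.9
eef_pos: [0.506, 0.2052, 0.0384]
tool_rot: [-0.001, 0.072, 0.997, -0.003]
contact_force: [-6.2, -17.9, 21.1]
gripper_width: 0.001
grasp_force: 8.1
```

jog_arm(moves=[0,0.1,0,0,0,0,0,0,0.1,0,0,0,0,0,0,0.1,0,0,0,0,0,0,0,0,0,0,0,0,0,0,0,0,0,0,0,0,0,0,0,0,0,0,0,0,0,0,0,0,0,0,0,0,0,0,0,0])

```text
t: 45.57
eef_pos: [0.5077, 0.2064, 0.0385]
tool_rot: [-0.0, 0.074, 0.997, -0.005]
contact_force: [-3.8, -28.6, 22.8]
gripper_width: -0.001
grasp_force: 12.4
```

jog_arm(moves=[0,-0.5,0,0,0,0,0,0,-0.5,0,0,0,0,0,0,0,-1,0,0,0,0,0,0,-1,0,0,0,0,0,0,-1,0,0,0,0,0,0,-1,0,0,0,0,0,0,-1,0,0,0,0,0,0,-0.5,0,0,0,0])

```text
t: 46.23
eef_pos: [0.5048, 0.1982, 0.1493]
tool_rot: [0.001, 0.069, 0.998, 0.001]
contact_force: [0.7, -0.7, -0.0]
gripper_width: 0.001
grasp_force: 0.0
```

jog_arm(moves=[0.91,0.63,0,0,0,0,0,0.91,0.63,0,0,0,0,0,0.91,0.63,0,0,0,0,0,0.91,0.63,0,0,0,0,0,0.91,0.63,0,0,0,0,0,0.91,0.63,0,0,0,0,0,0.91,0.63,0,0,0,0,0,0.91,0.63,0,0,0,0,0])

```text
t: 46.9
eef_pos: [0.3723, 0.3181, 0.1468]
tool_rot: [-0.0, 0.069, 0.998, -0.0]
contact_force: [-0.0, 1.0, 0.8]
gripper_width: -0.0
grasp_force: 0.0
```

Run:
```python
from h import *
c=read_camera("top")
b=cv2.resize(c["color"][150:360,50:310],None,fx=2.85,fy=2.85,interpolation=cv2.INTER_CUBIC)
cv2.imwrite("pics/bay1.png",b)
```

```text
(no output)
```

View pics/bay1.png

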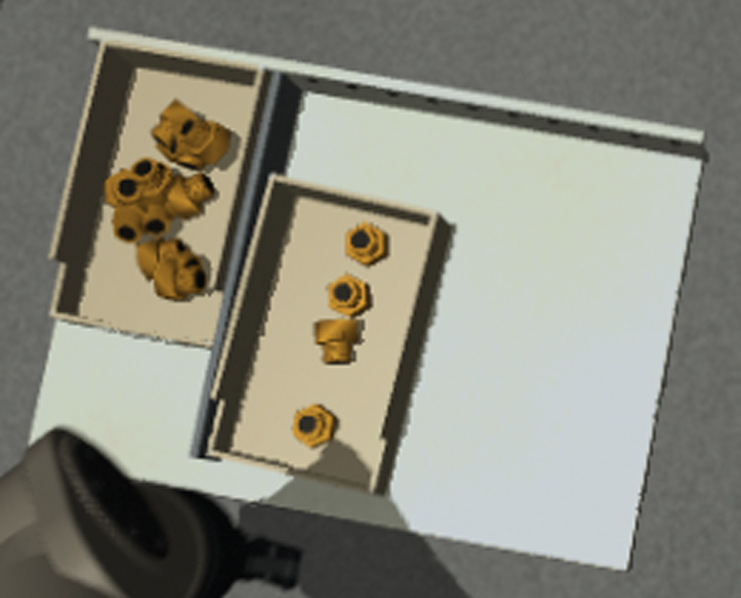

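Run:
```python
import pickle
from h import *
c=pickle.load(open("top.pkl","rb"))
q=lambda u,v,z:px2w(c,[[50+u/2.85,150+v/2.85]],z)[0]
fl,fr,nl,nr=q(272,176,.083),q(442,214,.083),q(212,457,.06),q(380,493,.06)
ang=lambda a:np.degrees(np.arctan2(a[1],a[0]))
print((fl+fr+nl+nr)/4,ang(fl-nl),ang(fr-nr),ang(fl-fr)-90)
ux=np.array([.9905,-.1375]);uy=np.array([.1375,.9905]);fc=np.array([.7142,.3339])
for p in(fl,fr,nl,nr): print((p[:2]-fc)@ux,(p[:2]-fc)@uy)
```

```text
[0.52457719 0.28940912 0.0715    ] -10.13781854135959 -10.700615853472407 -10.852019138790084
-0.0771557612213611 -0.01133924580226852
-0.08367194046037912 -0.13783822483502758
-0.28114792467674277 -0.003379296184374922
-0.28483996024203945 -0.12800863819333544
```

jog_arm(moves=[-0.57,-1,1,0,0,0,0,0,-0.1,1,0,0,0,0,0,0,1,0,0,0,0,0,0,1,0,0,0,0,0,0,1,0,0,0,0,0,0,0.5,0,0,0,0,0,0,0,0,0,0,0,0,0,0,0,0,0,0])

```text
t: 47.62
eef_pos: [0.3818, 0.2938, 0.0371]
tool_rot: [-0.0, 0.069, 0.998, -0.0]
contact_force: [0.6, -0.6, 1.2]
gripper_width: -0.002
grasp_force: 0.0
```

jog_arm(moves=[-0.2,0,0,0,0,0,0,-0.2,0,0,0,0,0,0,-0.2,0,0,0,0,0,0,-0.2,0,0,0,0,0,0,-0.2,0,0,0,0,0,0,-0.2,0,0,0,0,0,0,-0.2,0,0,0,0,0,0,-0.2,0,0,0,0,0,0])

```text
t: 48.28
eef_pos: [0.4116, 0.2894, 0.0371]
tool_rot: [-0.002, 0.069, 0.998, -0.001]
contact_force: [-11.4, 0.5, 8.0]
gripper_width: -0.002
grasp_force: 4.9
```

jog_arm(moves=[-0.3,0,0,0,0,0,0,-0.3,0,0,0,0,0,0,-0.3,0,0,0,0,0,0,-0.3,0,0,0,0,0,0,-0.3,0,0,0,0,0,0,-0.3,0,0,0,0,0,0,-0.3,0,0,0,0,0,0,0,0,0,0,0,0,0])

```text
t: 48.95
eef_pos: [0.4538, 0.2833, 0.0368]
tool_rot: [-0.002, 0.069, 0.998, -0.001]
contact_force: [-4.0, -0.5, -0.7]
gripper_width: 0.0
grasp_force: 2.1
```

jog_arm(moves=[-0.2,0,0,0,0,0,0,-0.2,0,0,0,0,0,0,-0.2,0,0,0,0,0,0,-0.2,0,0,0,0,0,0,-0.2,0,0,0,0,0,0,-0.2,0,0,0,0,0,0,0,0,0,0,0,0,0,0,0,0,0,0,0,0])

```text
t: 49.62
eef_pos: [0.4778, 0.28, 0.0367]
tool_rot: [-0.001, 0.069, 0.998, -0.001]
contact_force: [-5.2, -0.5, 0.8]
gripper_width: 0.003
grasp_force: 2.2
```

jog_arm(moves=[-0.1,0,0,0,0,0,0,-0.1,0,0,0,0,0,0,-0.1,0,0,0,0,0,0,-0.1,0,0,0,0,0,0,0,0,0,0,0,0,0,0,0,0,0,0,0,0,0,0,0,0,0,0,0,0,0,0,0,0,0,0])

```text
t: 50.28
eef_pos: [0.4873, 0.2793, 0.0374]
tool_rot: [0.0, 0.069, 0.998, 0.0]
contact_force: [-2.3, -0.3, -0.9]
gripper_width: 0.001
grasp_force: 1.1
```

jog_arm(moves=[-0.1,0,0,0,0,0,0,-0.1,0,0,0,0,0,0,-0.1,0,0,0,0,0,0,0,0,0,0,0,0,0,0,0,0,0,0,0,0,0,0,0,0,0,0,0,0,0,0,0,0,0,0,0,0,0,0,0,0,0])

```text
t: 50.95
eef_pos: [0.4897, 0.279, 0.0374]
tool_rot: [-0.003, 0.068, 0.998, -0.0]
contact_force: [-12.0, -0.6, 9.4]
gripper_width: 0.002
grasp_force: 6.2
```

jog_arm(moves=[-0.1,0,0,0,0,0,0,-0.1,0,0,0,0,0,0,0,0,0,0,0,0,0,0,0,0,0,0,0,0,0,0,0,0,0,0,0,0,0,0,0,0,0,0,0,0,0,0,0,0,0,0,0,0,0,0,0,0])

```text
t: 51.62
eef_pos: [0.4896, 0.279, 0.0372]
tool_rot: [-0.007, 0.068, 0.998, -0.001]
contact_force: [-24.1, -0.6, 20.0]
gripper_width: -0.0
grasp_force: 11.7
```

jog_arm(moves=[0.5,0,0,0,0,0,0,0.5,0,0,0,0,0,0,0,0,-1,0,0,0,0,0,0,-1,0,0,0,0,0,0,-1,0,0,0,0,0,0,-1,0,0,0,0,0,0,-1,0,0,0,0,0,0,-0.6,0,0,0,0])

```text
t: 52.28
eef_pos: [0.4789, 0.2815, 0.1519]
tool_rot: [0.002, 0.069, 0.998, 0.002]
contact_force: [0.4, 0.3, -0.3]
gripper_width: -0.002
grasp_force: 0.0
```

jog_arm(moves=[-0.84,-0.65,0,0,0,0,0,-0.84,-0.65,0,0,0,0,0,-0.84,-0.65,0,0,0,0,0,-0.84,-0.65,0,0,0,0,0,-0.84,-0.65,0,0,0,0,0,-0.84,-0.65,0,0,0,0,0,-0.84,-0.65,0,0,0,0,0,-0.84,-0.65,0,0,0,0,0])

```text
t: 52.95
eef_pos: [0.5972, 0.1584, 0.1493]
tool_rot: [0.001, 0.069, 0.998, 0.0]
contact_force: [0.7, 0.3, 0.5]
gripper_width: 0.002
grasp_force: 0.0
```

Descend and push toward the divider.

jog_arm(moves=[0,0,1,0,0,0,0,0,0,1,0,0,0,0,0,0,1,0,0,0,0,0,0,1,0,0,0,0,0,0,1,0,0,0,0,0,0,0.65,0,0,0,0,0,0,0,0,0,0,0,0,0,0,0,0,0,0])

```text
t: 53.62
eef_pos: [0.5959, 0.1591, 0.0361]
tool_rot: [-0.0, 0.069, 0.998, -0.0]
contact_force: [-0.2, -0.6, 1.2]
gripper_width: -0.001
grasp_force: 0.0
```

jog_arm(moves=[0,0.2,0,0,0,0,0,0,0.2,0,0,0,0,0,0,0.2,0,0,0,0,0,0,0.2,0,0,0,0,0,0,0.2,0,0,0,0,0,0,0.2,0,0,0,0,0,0,0,0,0,0,0,0,0,0,0,0,0,0,0])

```text
t: 54.28
eef_pos: [0.5992, 0.1834, 0.0363]
tool_rot: [0.0, 0.069, 0.998, 0.0]
contact_force: [-0.8, 0.4, 0.4]
gripper_width: 0.002
grasp_force: 0.0
```

jog_arm(moves=[0,0.1,0,0,0,0,0,0,0.1,0,0,0,0,0,0,0.1,0,0,0,0,0,0,0.1,0,0,0,0,0,0,0.1,0,0,0,0,0,0,0,0,0,0,0,0,0,0,0,0,0,0,0,0,0,0,0,0,0,0])

```text
t: 54.95
eef_pos: [0.6005, 0.192, 0.0362]
tool_rot: [-0.0, 0.069, 0.998, -0.0]
contact_force: [-0.9, -3.2, 1.0]
gripper_width: 0.0
grasp_force: 0.0
```

jog_arm(moves=[0,0.1,0,0,0,0,0,0,0.1,0,0,0,0,0,0,0.1,0,0,0,0,0,0,0,0,0,0,0,0,0,0,0,0,0,0,0,0,0,0,0,0,0,0,0,0,0,0,0,0,0,0,0,0,0,0,0,0])

```text
t: 55.62
eef_pos: [0.6003, 0.1923, 0.0362]
tool_rot: [-0.001, 0.071, 0.997, -0.003]
contact_force: [-5.5, -16.2, 6.4]
gripper_width: 0.0
grasp_force: 0.0
```

jog_arm(moves=[0,0.1,0,0,0,0,0,0,0.1,0,0,0,0,0,0,0,0,0,0,0,0,0,0,0,0,0,0,0,0,0,0,0,0,0,0,0,0,0,0,0,0,0,0,0,0,0,0,0,0,0,0,0,0,0,0,0])

```text
t: 56.28
eef_pos: [0.6002, 0.1923, 0.0362]
tool_rot: [-0.002, 0.073, 0.997, -0.005]
contact_force: [-8.1, -23.7, 12.6]
gripper_width: 0.001
grasp_force: 0.0
```

jog_arm(moves=[0,-0.5,0,0,0,0,0,0,-0.5,0,0,0,0,0,0,0,-1,0,0,0,0,0,0,-1,0,0,0,0,0,0,-1,0,0,0,0,0,0,-1,0,0,0,0,0,0,-1,0,0,0,0,0,0,-0.6,0,0,0,0])

```text
t: 56.95
eef_pos: [0.6002, 0.1844, 0.1506]
tool_rot: [0.001, 0.068, 0.998, 0.001]
contact_force: [-0.3, -0.0, -0.9]
gripper_width: 0.003
grasp_force: 0.0
```

jog_arm(moves=[0,-1,0,0,0,0,0,0,-1,0,0,0,0,0,0,-1,0,0,0,0,0,0,-1,0,0,0,0,0,0,-1,0,0,0,0,0,0,-1,0,0,0,0,0,0,-1,0,0,0,0,0,0,-1,0,0,0,0,0])

```text
t: 57.62
eef_pos: [0.5771, 0.0244, 0.1481]
tool_rot: [0.0, 0.068, 0.998, 0.0]
contact_force: [0.4, 0.3, 0.4]
gripper_width: 0.0
grasp_force: 0.0
```

Run:
```python
from h import *
c=read_camera("top")
b=cv2.resize(c["color"][165:315,110:260],None,fx=4,fy=4,interpolation=cv2.INTER_CUBIC)
cv2.imwrite("pics/bay2.png",b)
```

```text
(no output)
```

View pics/bay2.png

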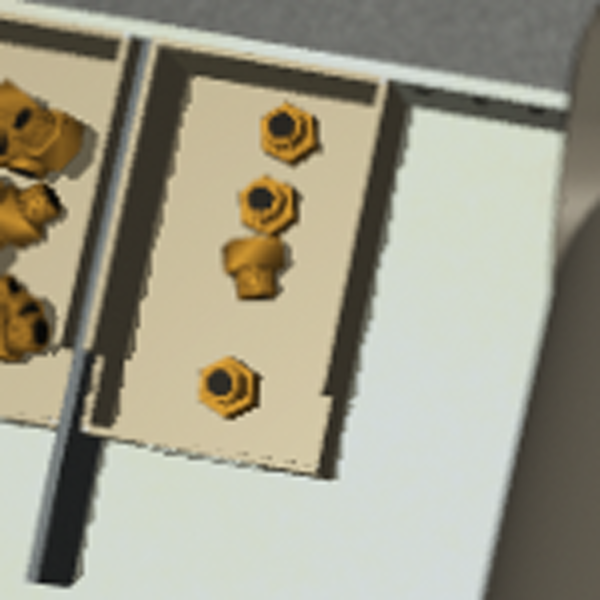

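jog_arm(moves=[0.475,0.805,0,0,0,0,0,0.475,0.805,0,0,0,0,0,0.475,0.805,0,0,0,0,0,0.475,0.805,0,0,0,0,0,0.475,0.805,0,0,0,0,0,0.475,0.805,0,0,0,0,0,0.475,0.805,0,0,0,0,0,0.475,0.805,0,0,0,0,0])

```text
t: 58.33
eef_pos: [0.5191, 0.1644, 0.1482]
tool_rot: [0.0, 0.069, 0.998, 0.0]
contact_force: [0.5, -0.3, 0.2]
gripper_width: -0.003
grasp_force: 0.0
```

jog_arm(moves=[0.475,0.805,0,0,0,0,0,0.475,0.805,0,0,0,0,0,0.475,0.805,0,0,0,0,0,0.475,0.805,0,0,0,0,0,0.475,0.805,0,0,0,0,0,0.475,0.805,0,0,0,0,0,0.475,0.805,0,0,0,0,0,0.475,0.805,0,0,0,0,0])

```text
t: 59.0
eef_pos: [0.4613, 0.3024, 0.1482]
tool_rot: [-0.0, 0.069, 0.998, 0.0]
contact_force: [0.0, -0.0, -0.4]
gripper_width: -0.001
grasp_force: 0.0
```

jog_arm(moves=[0,0,1,0,0,0,0,0,0,1,0,0,0,0,0,0,1,0,0,0,0,0,0,1,0,0,0,0,0,0,1,0,0,0,0,0,0,0.6,0,0,0,0,0,0,0,0,0,0,0,0,0,0,0,0,0,0])

```text
t: 59.67
eef_pos: [0.4619, 0.3008, 0.0361]
tool_rot: [-0.0, 0.069, 0.998, -0.0]
contact_force: [0.5, 0.0, 0.4]
gripper_width: -0.002
grasp_force: 0.0
```

jog_arm(moves=[-0.2,0,0,0,0,0,0,-0.2,0,0,0,0,0,0,-0.2,0,0,0,0,0,0,-0.2,0,0,0,0,0,0,-0.2,0,0,0,0,0,0,-0.2,0,0,0,0,0,0,-0.2,0,0,0,0,0,0,0,0,0,0,0,0,0])

```text
t: 60.33
eef_pos: [0.491, 0.2964, 0.0364]
tool_rot: [0.0, 0.069, 0.998, 0.0]
contact_force: [0.0, -0.0, -0.1]
gripper_width: -0.002
grasp_force: 0.0
```

jog_arm(moves=[-0.05,0,0,0,0,0,0,-0.05,0,0,0,0,0,0,-0.05,0,0,0,0,0,0,-0.05,0,0,0,0,0,0,0,0,0,0,0,0,0,0,0,0,0,0,0,0,0,0,0,0,0,0,0,0,0,0,0,0,0,0])

```text
t: 61.0
eef_pos: [0.4922, 0.2963, 0.0361]
tool_rot: [-0.001, 0.069, 0.998, -0.0]
contact_force: [-5.3, -0.0, 3.5]
gripper_width: -0.003
grasp_force: 2.6
```

jog_arm(moves=[-0.1,0,0,0,0,0,0,-0.1,0,0,0,0,0,0,0,0,0,0,0,0,0,0,0,0,0,0,0,0,0,0,0,0,0,0,0,0,0,0,0,0,0,0,0,0,0,0,0,0,0,0,0,0,0,0,0,0])

```text
t: 61.67
eef_pos: [0.4921, 0.2964, 0.0357]
tool_rot: [-0.005, 0.068, 0.998, -0.001]
contact_force: [-15.6, -0.1, 11.9]
gripper_width: 0.003
grasp_force: 7.8
```

jog_arm(moves=[0.3,0,0,0,0,0,0,0.6,0,0,0,0,0,0,0.6,0,0,0,0,0,0,0,0,-1,0,0,0,0,0,0,-1,0,0,0,0,0,0,-1,0,0,0,0,0,0,-1,0,0,0,0,0,0,-1,0,0,0,0])

```text
t: 62.33
eef_pos: [0.4673, 0.2998, 0.1371]
tool_rot: [0.0, 0.069, 0.998, -0.0]
contact_force: [-0.6, 0.9, 0.3]
gripper_width: -0.002
grasp_force: 0.0
```

jog_arm(moves=[0.5,-0.9,-1,0,0,0,0,0.5,-0.9,-1,0,0,0,0,0.5,-0.9,0,0,0,0,0,0,-0.9,0,0,0,0,0,0,-0.9,0,0,0,0,0,0,-0.9,0,0,0,0,0,0,-0.9,0,0,0,0,0,0,0,0,0,0,0,0])

```text
t: 63.0
eef_pos: [0.4204, 0.1743, 0.1755]
tool_rot: [-0.001, 0.072, 0.997, -0.001]
contact_force: [-0.2, 0.1, -0.3]
gripper_width: 0.006
grasp_force: 0.0
```

Run:
```python
from h import *
c=read_camera("top")
b=cv2.resize(c["color"][165:315,110:260],None,fx=5,fy=5,interpolation=cv2.INTER_CUBIC)[:600]
cv2.imwrite("pics/bay3.png",b)
ux=np.array([.9905,-.1375]);uy=np.array([.1375,.9905]);fc=np.array([.7142,.3339])
for a,b,z in((0,0,.083),(0,-.125,.083),(-.205,0,.06),(-.205,-.125,.06)):
    print(((w2px(c,[*(fc+a*ux+b*uy),z])[0]-[110,165])*5).round(0))
```

```text
[191.  49.]
[485.  97.]
[102. 542.]
[397. 595.]
```

View pics/bay3.png

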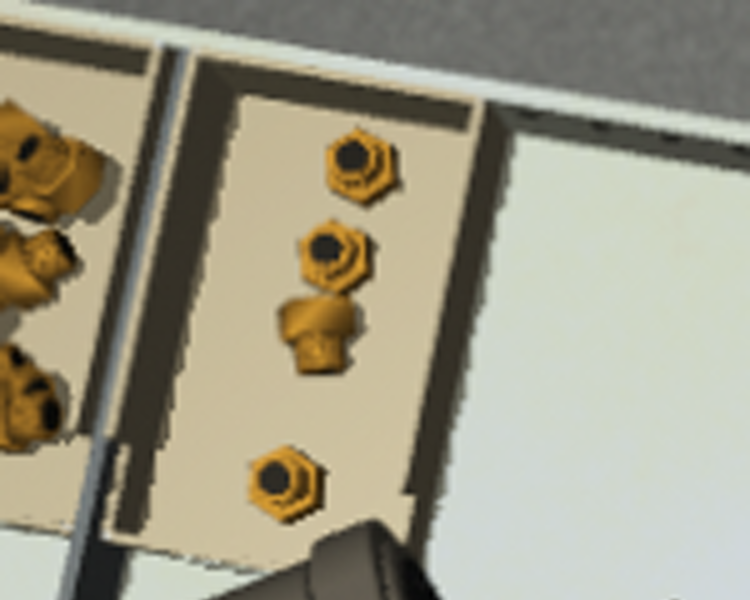

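```bash
python3 -c "
from station import *
print(hand_in())"
```

```text
the job is handed in; nothing more can be done
None
```

I handed the job in at about 63 s: all four brass adaptors are in the bin (one on its side), the tally reads 4, and the bin sits against the back panel and divider. The last top-camera picture and the push forces agree on that fit. The hand-in returned no verdict. One placement met about 71 N at the wrist (limit 120 N).

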